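Lid, load, lock and scan a carrier of part pots

TASK

Stand every pot upright in the plywood carrier, one to a bay in any bays, and press every lid down until it is fully home, all while the yellow frame is still open; then swing the frame closed until its bar rests fully down in the catch posts. After that, take the label reader, aim its window squarely at the middle of the bar-code label from about 80 mm away, hold it still there for a full second, and lay it flat back in the middle of its mat. Do not shift the paper cup or the bin of screws.

Things in the scene. Friction and masses are not known exactly. Their poses are not given: they have to be found in the camera images.
- carrier: Fixed plywood carrier, base 215 x 270 x 6 mm (x, y, z), origin at the centre of its underside. Four open square bays, centres at x, y = +-47 mm; each 89 mm square inside, floor 6 mm and walls' top 26 mm above the table. Blue hinge brackets stand at its +y edge, two blue catch posts at its -y edge (x = +-80, y = -122 mm, 94 mm tall with their prongs).
- frame (a joint): Angle (rad) of the yellow retaining frame. 0 = closed: level over the bays, front bar in the catch posts, its rods 4 mm above lids that are home (a proud lid blocks it). Opens upwards, to 2.1. Stiff: about 2 N at the front bar moves it; it stays where left. Two 10 mm rods, 244 mm long, at the carrier's x = +-46 mm, joined by the front bar, 12 mm thick, 180 mm long.
- frame_grip (a point): Middle of the frame's front bar (on the bar's axis). The bar runs along the carrier's x; 244 mm from the hinge axis. Free for 35 mm either side of this point.
- frame_hinge (a point): Fixed point at the middle of the frame's hinge axis, which runs along the carrier's x; in the carrier's frame at (0, 122, 85) mm. With the frame at angle q the middle of the front bar lies at y = 122 - 244 cos q, z = 85 + 244 sin q mm in the carrier's frame.
- mat: Fixed black rubber mat, 200 x 120 mm (x, y), 4 mm thick, the reader's parking place; origin at the centre of its underside.
- reader: Loose orange label reader, 160 x 50 x 30 mm (x, y, z), 0.22 kg, lying flat with z up; origin at the centre of its underside. It reads straight down through a red window in its underside, near the end at +x.
- reader_window (a point): Centre of the reader's red window: 55 mm along +x from the reader's origin, in the plane of its underside. The line of sight is the reader's -z.
- label: Bar-code label on a fixed sloping plywood card stand: paper 85 x 100 mm (x, y). Origin at the label's centre, on its face, about 62 mm above the table; its z axis is the outward normal, which leans 0.35 rad from vertical towards the label's -x side. The sloping board is 115 x 120 mm.
- cup: Loose paper cup, 80 mm across, 95 mm tall, a bystander; origin at the centre of its underside.
- bin: Loose navy open bin of screws, 120 x 170 x 55 mm, a bystander; origin at the centre of its underside.
- pot1: Loose clear round pot of felt pads, standing upright: 60 mm across, 65 mm tall to its rim, about 0.18 kg with its lid; origin at the centre of its underside, z up. Grip it on the wall; the lid is narrower. May be absent.
- lid1 (a joint): How far (m) the navy press-in lid of pot1 stands proud: 0 = fully home, 0.010 = at most (it cannot come off). A disc 52 mm across, 5 mm thick, on a white plug; its top is 70 mm above the pot's underside when home, plus this value when proud. It goes straight down under about 8 N on its middle and stays where left. Absent with its pot.
- pot2: Loose clear round pot of felt pads, standing upright: 60 mm across, 65 mm tall to its rim, about 0.18 kg with its lid; origin at the centre of its underside, z up. Grip it on the wall; the lid is narrower. May be absent.
- lid2 (a joint): How far (m) the navy press-in lid of pot2 stands proud: 0 = fully home, 0.010 = at most (it cannot come off). A disc 52 mm across, 5 mm thick, on a white plug; its top is 70 mm above the pot's underside when home, plus this value when proud. It goes straight down under about 8 N on its middle and stays where left. Absent with its pot.
- pot3: Loose clear round pot of felt pads, standing upright: 60 mm across, 65 mm tall to its rim, about 0.18 kg with its lid; origin at the centre of its underside, z up. Grip it on the wall; the lid is narrower. May be absent.
- lid3 (a joint): How far (m) the navy press-in lid of pot3 stands proud: 0 = fully home, 0.010 = at most (it cannot come off). A disc 52 mm across, 5 mm thick, on a white plug; its top is 70 mm above the pot's underside when home, plus this value when proud. It goes straight down under about 8 N on its middle and stays where left. Absent with its pot.
- pot4: Loose clear round pot of felt pads, standing upright: 60 mm across, 65 mm tall to its rim, about 0.18 kg with its lid; origin at the centre of its underside, z up. Grip it on the wall; the lid is narrower. May be absent.
- lid4 (a joint): How far (m) the navy press-in lid of pot4 stands proud: 0 = fully home, 0.010 = at most (it cannot come off). A disc 52 mm across, 5 mm thick, on a white plug; its top is 70 mm above the pot's underside when home, plus this value when proud. It goes straight down under about 8 N on its middle and stays where left. Absent with its pot.

How it is judged:
By the outcome, as a careful person would: the job done as asked, in the order asked, and still so for the second after the job is handed in, with the robot touching nothing.
Of pot1, pot2, pot3, pot4 only 3 to 4 are there at a start; the rules pass over those that are not, and their reading is None.
At some moment in a run one of pot1, pot2, pot3, pot4, reader may be knocked a few centimetres aside while the robot is not near it.
Once in a run the grip may slacken for a moment while it holds something.
It also fails if it takes over 210 s, if anything falls off the work surface, if the arm or the gripper's body presses on something with over 40 N, if the wrist force passes 120 N, or if a joint passes its speed limit or range.

ROBOT

A 6-joint arm with a two-finger parallel gripper is mounted at the origin on the work surface. World frame = base frame: x ahead of the robot, y to its left, z up, the work surface at z = 0. Lengths are in m, angles in rad, forces in N, time in s.
With the tool pointing down it reaches from about 0.25 to 0.775 m from the base axis. Payload 4 kg.
Tool frame: the origin (TCP) lies at the very end of the fingers, on their centre line; the grasp point (between the pads) lies pinch_z behind it (pinch_z is the distance from the TCP to the grasp point, in m); x points along the fingers, z is the direction in which the jaws open and shut, and the axes are right-handed (so a half turn about x gives the same grasp; the last joint's range is limited). The gripper opens to 94 mm and grips with 3 to 60 N. Pads are 16 mm wide; open, the fingers measure 119 mm over their backs; the gripper's body (75 mm by 177 mm) begins 78 mm behind the grasp point.
Start: joints at [-1.322, 0.087, 1.371, -0, 1.684, -0.103], TCP at [0.19, -0.516, 0.206] pointing down, gripper open.
Joint ranges: [-3.1, 3.1], [-0.76, 2.03], [0.27, 2.55], [-1.08, 4.22], [0.17, 2.65], [-2.57, 2.57]. Speed limits (rad/s): [2.79, 2.79, 3.14, 3.14, 3.14, 3.14].

INTERFACE

Orientations are given as [roll, pitch, yaw] about the fixed x, y, z axes, in that order (R = Rz(yaw) Ry(pitch) Rx(roll)).
In Python, from workcell import state, capture, finish_job, pinch_z gives the robot as it stands.
- The arm moves only by the tool apply_moves, never from a script. Its argument "motion" is a list of rows, each an object of numbers: "wx", "wy", "wz": the turn, a rotation vector about the tool's x, y, z in rad; "x", "y", "z": the shift along the tool's x, y, z in mm; "hand": the opening in per cent of the stroke, from 0 (shut) to 100 (fully open). In form: [{"wx": .., "wy": .., "wz": .., "x": .., "y": .., "z": .., "hand": ..}, ...]. A call has 1 to 5 rows; each row is the pose to reach, as a shift and turn from the pose commanded when the call began, along the tool's axes at that moment; what a row does not reach only later rows make up. A row lasts 1/8 s, in which the tool goes at most 62.5 mm and 10.7 degrees, less where a joint would pass 70% of its speed; a pose out of reach is approached as far as the arm can. A call with a gripper value outside its range is refused whole. The fingers move at their own pace and stop on an object; the grip force is fixed at half the most. Time passes only in rows, so rows that repeat a pose let the fingers close. It gives the time, the measured TCP pose, the force and the opening at its end, in the units of the state.
- state(): the state, without advancing time (a new reading comes with each control period).
- capture(name): name is "scene" or "side" or "wrist"; returns a dict with "img" (400x640x3 uint8, red, green, blue), "K" (3x3 intrinsics, pixels), "R" (3x3) and "t" (3): a world point X has camera coordinates R X + t. Camera axes: x right, y down, z forward; pixel columns grow to the right and rows downward; lengths in m; the calibration is good to about 2 mm. A picture is of the moment at which its call begins. There is no depth.
- finish_job(): hands the job in, once; it reports no verdict.
The state is a dict: "clock": time; "qpos": joint angles; "qd": joint speeds; "joint_efforts": joint torques, N m; "tcp_pos": TCP position; "tcp_rot": TCP orientation; "contact_force": force on the tool from outside, world axes, zero at the start; "ft_torque": the same for the moment, N m; "gripper_width": opening from 0.0 (shut) to 1.0 (fully open).
Only numpy, scipy, OpenCV 4.12 (cv2) and the standard library are available. Lean on these libraries where they do the work, as an engineer would, in place of code of your own. Each camera call takes 0.05 s, during which the arm holds its last target.

## Working session

There is one attempt and no reset: what is moved stays moved. The work goes in short steps, Python scripts to look and compute and a tool call to move; the robot and the scene stay as the last step left them, time stands still between calls to the robot, and variables do not carry over. Pictures are saved under pics/ and viewed, and the job is handed in when it is done.

Besides the shell and the picture viewer there is one more tool, called as name(argument=value, ...), one argument or row to a line, values as JSON. apply_moves: Moves the arm, as the interface text tells. Its arguments: {"type":"object","properties":{"motion":{"type":"array"}},"required":["motion"]}

```bash
mkdir -p pics; ls
python3 - <<'E'
from workcell import state,capture,pinch_z
import cv2
print(state(),pinch_z)
for n in ["scene","side","wrist"]:
    c=capture(n); cv2.imwrite(f"pics/{n}0.png",c["img"][:,:,::-1]); print(n,c["K"],c["R"],c["t"])
E
```

```text
pics
{'clock': 0.0, 'qpos': array([-1.32214561e+00,  8.79604385e-02,  1.37227356e+00, -2.49713165e-05,
        1.68361352e+00, -1.03043742e-01]), 'qd': array([-1.38866350e-03,  3.57087177e-04,  4.91273591e-05, -1.22119635e-04,
       -7.05152231e-04,  5.12219790e-04]), 'joint_efforts': array([-2.34961226e-04, -3.40185463e+01, -3.02427077e+01,  7.16696517e-02,
        3.30144411e-02, -1.67473645e-04]), 'tcp_pos': array([ 0.18934548, -0.51577728,  0.20429144]), 'tcp_rot': array([3.04955525, 1.56854132, 1.8304506 ]), 'contact_force': array([-0.35057821, -0.511526  ,  0.50696933]), 'ft_torque': array([-0.0180016 ,  0.00452327, -0.00412894]), 'gripper_width': 0.9972648835106397} 0.0188
scene [[379.95405914   0.         319.39662391]
 [  0.         379.95405914 200.46515847]
 [  0.           0.           1.        ]] [[ 0.35714641  0.93399319 -0.01015669]
 [ 0.55671009 -0.22158464 -0.8006086 ]
 [-0.75001355  0.28028016 -0.59910159]] [-0.17093748 -0.27135126  1.60573113]
side [[439.63768724   0.         322.13330207]
 [  0.         439.63768724 204.97172739]
 [  0.           0.           1.        ]] [[-0.92321399 -0.38392756 -0.01659978]
 [-0.19967716  0.51616637 -0.83288734]
 [ 0.32833665 -0.76561865 -0.55319358]] [0.53978193 0.20083529 1.08351996]
wrist [[296.84390743   0.         319.54247246]
 [  0.         296.84390743 197.03943813]
 [  0.           0.           1.        ]] [[ 0.34482484 -0.938666   -0.0013997 ]
 [-0.91101028 -0.3350239   0.24045637]
 [-0.22617715 -0.08164019 -0.97065894]] [-0.54959112 -0.02576355  0.39019123]
```

View pics/scene0.png

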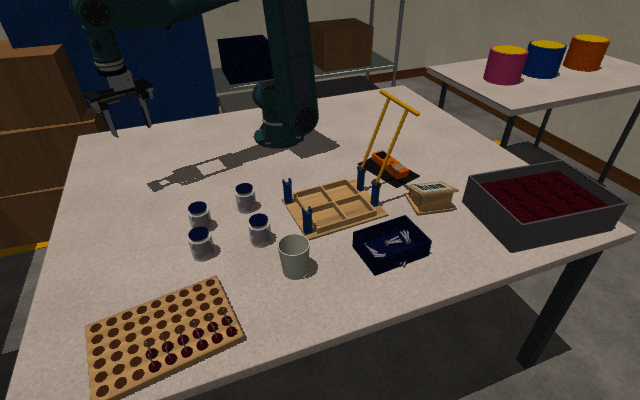

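View pics/side0.png

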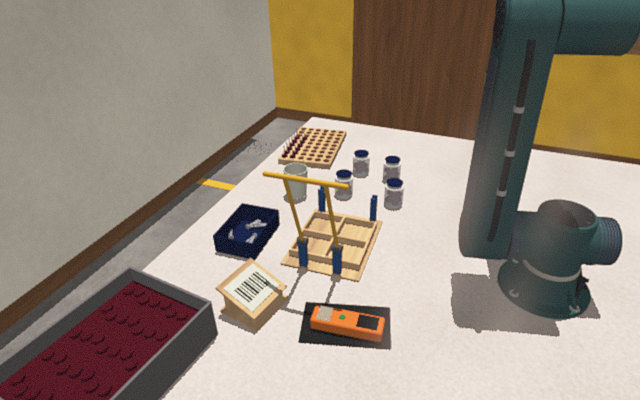

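View pics/wrist0.png

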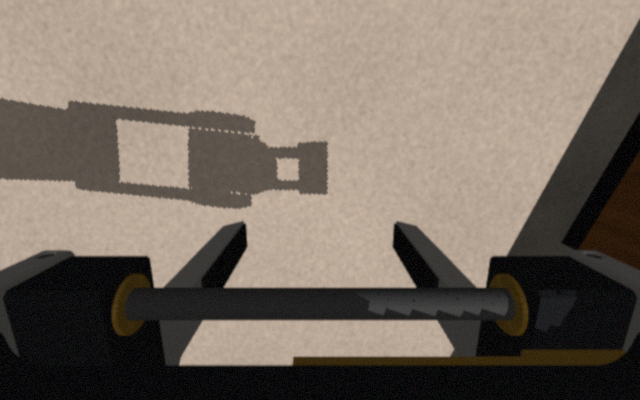

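```bash
cat > h.py <<'E'
from workcell import state,capture,finish_job,pinch_z
import cv2,numpy as np
from scipy.spatial.transform import Rotation as Ro
def cap(n,fn=None,scale=1,crop=None):
    c=capture(n)
    if fn:
        im=c["img"][:,:,::-1]
        if crop: im=im[crop[1]:crop[3],crop[0]:crop[2]]
        cv2.imwrite("pics/"+fn,cv2.resize(im,None,fx=scale,fy=scale,interpolation=cv2.INTER_CUBIC))
    return c
def ray(c,p):
    d=c["R"].T@np.linalg.inv(c["K"])@np.array([p[0],p[1],1.]); o=-c["R"].T@c["t"]
    return o,d/np.linalg.norm(d)
def onz(c,p,z):
    o,d=ray(c,p); return o+d*(z-o[2])/d[2]
def tri(l):
    A=np.zeros((3,3));b=np.zeros(3)
    for c,p in l:
        o,d=ray(c,p);M=np.eye(3)-np.outer(d,d);A+=M;b+=M@o
    X=np.linalg.solve(A,b); return X,[float(np.linalg.norm((np.eye(3)-np.outer(d,d))@(X-o))) for o,d in [ray(c,p) for c,p in l]]
def proj(c,X):
    q=c["K"]@(c["R"]@np.array(X)+c["t"]); return q[:2]/q[2]
def blobs(c,lo,hi,amin=20):
    h=cv2.cvtColor(c["img"],cv2.COLOR_RGB2HSV); m=cv2.inRange(h,np.array(lo),np.array(hi))
    n,l,s,ce=cv2.connectedComponentsWithStats(m)
    return [(s[i].tolist(),ce[i].round(1).tolist()) for i in range(1,n) if s[i][4]>=amin],l
def delta(pos,R):
    """tool shift mm & rotvec from current measured pose to target TCP pos / R matrix"""
    s=state();R0=Ro.from_euler('xyz',s["tcp_rot"])
    return (R0.inv().apply(np.array(pos)-s["tcp_pos"])*1000).round(1),(R0.inv()*Ro.from_matrix(R)).as_rotvec().round(4)
def down(a):
    """tool pointing down, jaw (tool z) along horizontal azimuth a; choose"""
    x=np.array([0,0,-1.]);z=np.array([np.cos(a),np.sin(a),0]);return np.stack([x,np.cross(z,x),z],1)
E
python3 - <<'E'
from h import *
for n,cr in [("scene",(150,80,470,280)),("side",(200,120,420,350))]:
    c=cap(n,n+"1.png",2.5,cr)
    print(n,"navy")
    for b in blobs(c,(105,120,20),(130,255,120),25)[0]: print(b)
    print("orange")
    for b in blobs(c,(3,180,100),(15,255,255),25)[0]: print(b)
    print("yellow")
    for b in blobs(c,(17,150,100),(30,255,255),25)[0]: print(b)
s=state();print(Ro.from_euler('xyz',s["tcp_rot"]).as_matrix().round(3))
E
```

```text
scene navy
([0, 0, 110, 95, 4615], [52.1, 34.6])
([114, 14, 105, 110, 7269], [171.7, 68.3])
([522, 41, 45, 38, 1063], [542.4, 61.7])
([106, 93, 31, 10, 90], [121.1, 97.5])
([84, 96, 7, 12, 25], [87.3, 102.5])
([108, 98, 39, 31, 822], [126.8, 113.9])
([101, 111, 9, 20, 39], [105.0, 120.5])
([357, 171, 7, 20, 102], [360.0, 181.1])
([283, 178, 9, 26, 157], [287.1, 191.2])
([236, 183, 16, 10, 123], [243.4, 187.7])
([371, 186, 8, 20, 119], [374.4, 196.0])
([189, 202, 17, 11, 150], [196.8, 206.8])
([302, 206, 10, 29, 202], [306.9, 220.6])
([249, 214, 18, 13, 172], [257.8, 219.5])
([354, 216, 77, 45, 801], [390.2, 242.4])
([189, 227, 19, 13, 196], [197.9, 232.9])
orange
([372, 153, 13, 11, 44], [377.7, 157.5])
([386, 156, 14, 10, 72], [391.8, 161.5])
([399, 168, 10, 5, 29], [403.4, 170.1])
yellow
([575, 34, 34, 8, 190], [591.1, 37.8])
([531, 40, 34, 9, 205], [547.7, 43.8])
([493, 45, 34, 9, 232], [509.1, 49.2])
([361, 89, 58, 78, 308], [386.5, 117.6])
([376, 109, 31, 73, 178], [391.7, 144.0])
([35, 241, 14, 8, 69], [41.9, 244.5])
side navy
([355, 151, 13, 5, 53], [361.0, 153.0])
([386, 157, 13, 6, 58], [392.2, 159.1])
([337, 171, 14, 6, 70], [343.5, 173.5])
([387, 179, 15, 7, 86], [394.1, 182.0])
([319, 187, 5, 24, 103], [321.1, 198.9])
([371, 196, 5, 24, 97], [372.9, 207.5])
([214, 205, 64, 54, 1614], [246.1, 231.0])
([299, 245, 8, 22, 150], [302.5, 255.0])
([333, 252, 8, 22, 149], [336.5, 261.9])
orange
([310, 305, 62, 33, 915], [339.1, 322.6])
yellow
([268, 0, 86, 118, 9072], [312.8, 54.7])
([534, 54, 106, 105, 9352], [592.2, 104.5])
([263, 172, 86, 76, 740], [309.9, 195.5])
([197, 179, 38, 11, 200], [215.9, 183.9])
[[-0.     0.939  0.345]
 [ 0.001  0.345 -0.939]
 [-1.     0.    -0.001]]
```

View pics/scene1.png

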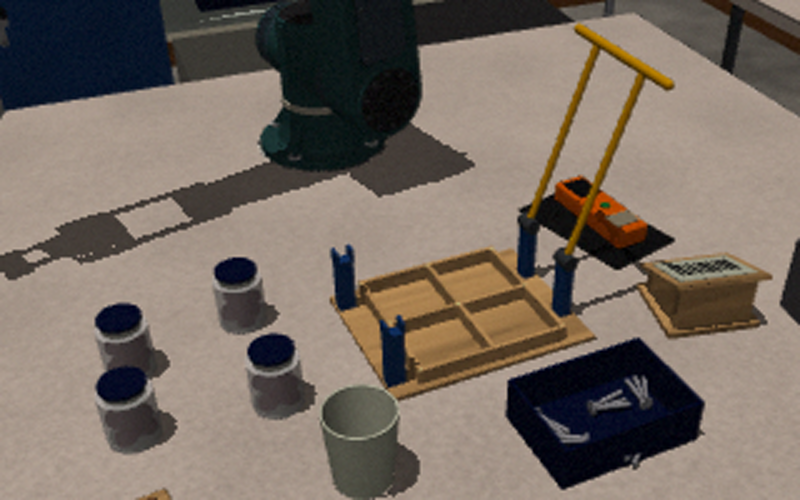

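View pics/side1.png

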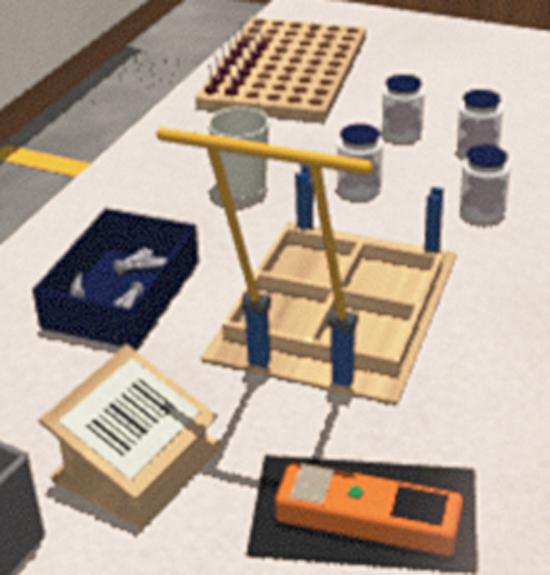

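Run:
```python
from h import *
S=cap("scene");D=cap("side")
A=[(243.4,187.7),(196.8,206.8),(257.8,219.5),(197.9,232.9)]
B=[(361,153),(392.2,159.1),(343.5,173.5),(394.1,182)]
for a in A:
  for b in B:
    X,e=tri([(S,a),(D,b)])
    if max(e)<.012: print(a,b,X.round(4),np.round(e,4))
s=lambda p:(p[0]/2.5+150-.3,p[1]/2.5+80-.3)
d=lambda p:(p[0]/2.5+200-.3,p[1]/2.5+120-.3)
print("carrier corners z=0")
for p in [(332,304),(397,397),(594,339)]: print(onz(S,s(p),0.003).round(4))
for p in [(290,225),(456,253),(398,402),(203,358)]: print(onz(D,d(p),0.003).round(4))
print("bar ends");
for a,b in [((578,29),(370,166)),((672,85),(160,133))]: print(tri([(S,s(a)),(D,d(b))]))
print("mat",[onz(D,d(p),0.004).round(4) for p in [(265,457),(475,470),(475,570),(248,555)]])
print("reader top",[onz(D,d(p),0.034).round(4) for p in [(288,463),(461,493),(455,553-15),(276,505)]])
print("label",[(tri([(S,s(a)),(D,d(b))])) for a,b in [((664,262),(197,404)),((737,256),(122,360)),((755,268),(62,417)),((677,283),(142,480))]])
```

```text
(243.4, 187.7) (361, 153) [ 0.5512 -0.2452  0.1533] [0.0024 0.0024]
(243.4, 187.7) (394.1, 182) [ 0.4379 -0.2326  0.0781] [0.0008 0.0008]
(196.8, 206.8) (392.2, 159.1) [ 0.483  -0.3773  0.0783] [0.0004 0.0004]
(257.8, 219.5) (343.5, 173.5) [ 0.603  -0.2274  0.0775] [0.0006 0.0006]
(197.9, 232.9) (361, 153) [ 0.5971 -0.3876  0.076 ] [0.0006 0.0006]
(197.9, 232.9) (394.1, 182) [ 0.4749 -0.3943 -0.021 ] [0.0016 0.0016]
carrier corners z=0
[ 0.4499 -0.1173  0.003 ]
[ 0.6485 -0.0984  0.003 ]
[0.6386 0.1628 0.003 ]
[ 0.6498 -0.1042  0.003 ]
[ 0.4402 -0.1214  0.003 ]
[0.4228 0.1479 0.003 ]
[0.6367 0.1603 0.003 ]
bar ends
(array([0.43373922, 0.21888028, 0.31693198]), [0.001725212368728509, 0.0017252123687285063])
(array([0.6181779 , 0.23248164, 0.31768694]), [0.0017023856022134814, 0.0017023856022134905])
mat [array([0.516 , 0.2668, 0.004 ]), array([0.3264, 0.2092, 0.004 ]), array([0.2963, 0.3194, 0.004 ]), array([0.4823, 0.377 , 0.004 ])]
reader top [array([0.4806, 0.2917, 0.034 ]), array([0.3251, 0.2681, 0.034 ]), array([0.3161, 0.3178, 0.034 ]), array([0.4707, 0.3408, 0.034 ])]
label [(array([0.58445007, 0.2807293 , 0.05698526]), [0.006943160795001089, 0.0069431607950009595]), (array([0.65585021, 0.3122519 , 0.10850359]), [0.020758712913168106, 0.02075871291316793]), (array([0.67226914, 0.35653335, 0.08128701]), [6.210986805929298e-05, 6.210986805939967e-05]), (array([0.59735794, 0.32628513, 0.00967598]), [0.01676900400944435, 0.016769004009444373])]
```

Run:
```python
from h import *
print(delta([.48,-.32,.25],down(0.073)))
```

```text
(array([-44.7, 340.3, -84.1]), array([-1.292e+00, -4.000e-04, -3.000e-04]))
```

apply_moves(
  motion=[
    {"x": -45, "y": 340, "z": -84, "wx": -1.292, "wy": 0, "wz": 0, "hand": 100},
    {"x": -45, "y": 340, "z": -84, "wx": -1.292, "wy": 0, "wz": 0, "hand": 100},
    {"x": -45, "y": 340, "z": -84, "wx": -1.292, "wy": 0, "wz": 0, "hand": 100},
    {"x": -45, "y": 340, "z": -84, "wx": -1.292, "wy": 0, "wz": 0, "hand": 100},
    {"x": -45, "y": 340, "z": -84, "wx": -1.292, "wy": 0, "wz": 0, "hand": 100},
  ],
)

```text
clock: 0.98
tcp_pos: [0.4478, -0.3416, 0.2457]
tcp_rot: [-0.776, 1.57, -1.051]
contact_force: [0.1, -0.5, -0.4]
gripper_width: 0.999
```

Run:
```python
from h import *
print(delta([.48,-.32,.25],down(0.073)))
```

```text
(array([-4.3, 29.5, 25.1]), array([-0.3484,  0.0004,  0.0006]))
```

apply_moves(
  motion=[
    {"x": -4, "y": 30, "z": 25, "wx": -0.348, "wy": 0, "wz": 0, "hand": 100},
    {"x": -4, "y": 30, "z": 25, "wx": -0.348, "wy": 0, "wz": 0, "hand": 100},
    {"x": -4, "y": 30, "z": 25, "wx": -0.348, "wy": 0, "wz": 0, "hand": 100},
    {"x": -4, "y": 30, "z": 25, "wx": -0.348, "wy": 0, "wz": 0, "hand": 100},
  ],
)

```text
clock: 1.48
tcp_pos: [0.4784, -0.3212, 0.2492]
tcp_rot: [2.963, 1.571, 3.027]
contact_force: [-0.0, -0.8, -0.4]
gripper_width: 1.004
```

Run:
```python
from h import *
print(delta([.48,-.32,.25],down(0.073)))
c=cap("wrist","w1.png")
P=[(.4379,-.2326),(.483,-.3773),(.603,-.2274),(.5971,-.3876)]
for p in P: print(p,proj(c,[*p,.078]).round(0))
for b in blobs(c,(105,120,20),(130,255,130),300)[0]: print(b, onz(c,b[1],.078).round(4))
```

```text
(array([-0.8,  1.1,  1.7]), array([-0.0094, -0.0002, -0.    ]))
(0.4379, -0.2326) [289. 103.]
(0.483, -0.3773) [321. 227.]
(0.603, -0.2274) [435. 108.]
(0.5971, -0.3876) [410. 240.]
([269, 81, 43, 45, 1407], [289.6, 103.0]) [ 0.4384 -0.2322  0.078 ]
([415, 87, 44, 44, 1515], [436.3, 108.2]) [ 0.6046 -0.2273  0.078 ]
([303, 209, 38, 37, 1039], [321.7, 227.1]) [ 0.4842 -0.3777  0.078 ]
```

View pics/w1.png

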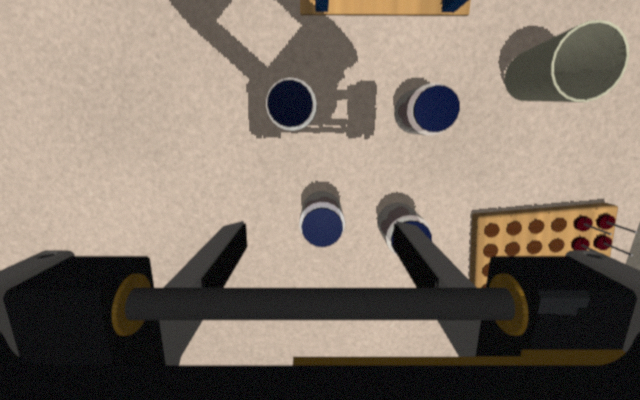

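Run:
```python
from h import *
print(delta([.438,-.2324,.12],down(0.073)))
```

```text
(array([129.3,  91.4, -34.5]), array([-0.0093, -0.0001,  0.0001]))
```

apply_moves(
  motion=[
    {"x": 60, "y": 60, "z": -25, "wx": -0.009, "hand": 100},
    {"x": 110, "y": 91, "z": -34, "wx": -0.009, "hand": 100},
    {"x": 129, "y": 91, "z": -34, "wx": -0.009, "hand": 100},
    {"x": 129, "y": 91, "z": -34, "wx": -0.009, "hand": 100},
  ],
)

```text
$.motion[0]: bad value
```

Run:
```python
from h import *
print(delta([.438,-.2324,.027],down(0.073)))
c=cap("wrist","w2.png")
print(state()["clock"])
```

```text
(array([222.3,  91.4, -34.5]), array([-0.0093, -0.0001,  0.0001]))
1.575
```

View pics/w2.png

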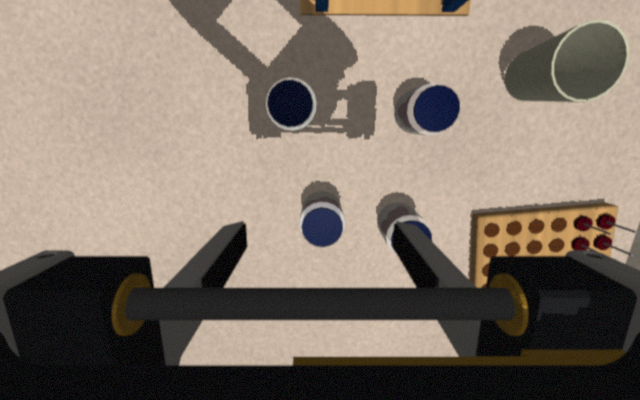

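All seven keys are required in each row.

apply_moves(
  motion=[
    {"x": 60, "y": 60, "z": -25, "wx": -0.009, "wy": 0, "wz": 0, "hand": 100},
    {"x": 110, "y": 91, "z": -34, "wx": -0.009, "wy": 0, "wz": 0, "hand": 100},
    {"x": 129, "y": 91, "z": -34, "wx": -0.009, "wy": 0, "wz": 0, "hand": 100},
    {"x": 129, "y": 91, "z": -34, "wx": -0.009, "wy": 0, "wz": 0, "hand": 100},
  ],
)

```text
clock: 2.08
tcp_pos: [0.4361, -0.2307, 0.1171]
tcp_rot: [2.481, 1.564, 2.555]
contact_force: [-0.5, 0.2, 0.3]
gripper_width: 0.997
```

Run:
```python
from h import *
print(delta([.438,-.2324,.027],down(0.073)))
c=cap("wrist","w3.png")
```

```text
(array([90.1, -2.3,  2.3]), array([ 0.0019, -0.0057, -0.0044]))
```

View pics/w3.png

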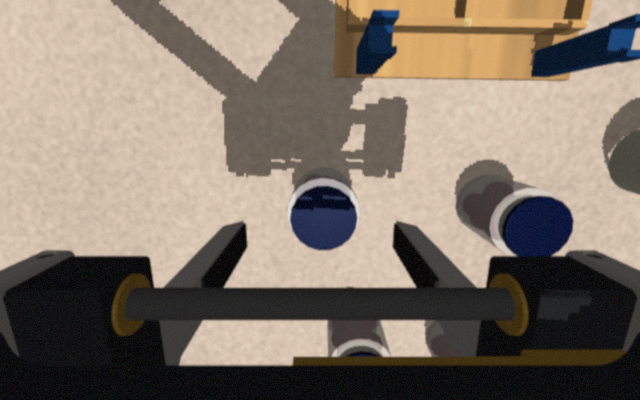

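apply_moves(
  motion=[
    {"x": 50, "y": -2, "z": 2, "wx": 0.002, "wy": -0.005, "wz": -0.004, "hand": 100},
    {"x": 90, "y": -2, "z": 2, "wx": 0.002, "wy": -0.005, "wz": -0.004, "hand": 100},
    {"x": 90, "y": -2, "z": 2, "wx": 0.002, "wy": -0.005, "wz": -0.004, "hand": 100},
    {"x": 90, "y": -2, "z": 2, "wx": 0.002, "wy": -0.005, "wz": -0.004, "hand": 40},
    {"x": 90, "y": -2, "z": 2, "wx": 0.002, "wy": -0.005, "wz": -0.004, "hand": 40},
  ],
)

```text
clock: 2.75
tcp_pos: [0.4429, -0.2359, 0.0334]
tcp_rot: [-0.68, 1.559, -0.607]
contact_force: [0.3, 0.1, 0.8]
gripper_width: 0.824
```

apply_moves(
  motion=[
    {"x": 0, "y": 0, "z": 0, "wx": 0, "wy": 0, "wz": 0, "hand": 40},
    {"x": 0, "y": 0, "z": 0, "wx": 0, "wy": 0, "wz": 0, "hand": 40},
    {"x": 0, "y": 0, "z": 0, "wx": 0, "wy": 0, "wz": 0, "hand": 40},
  ],
)

```text
clock: 3.12
tcp_pos: [0.4411, -0.2348, 0.0314]
tcp_rot: [-0.785, 1.563, -0.711]
contact_force: [-2.1, 0.1, 5.7]
gripper_width: 0.633
```

Run:
```python
from h import *
s=state();print(s["clock"],s["tcp_pos"],s["gripper_width"],s["contact_force"],s["qd"].round(3),Ro.from_euler('xyz',s["tcp_rot"]).as_matrix().round(3).tolist())
print(delta([.438,-.2324,.057],down(0.073)))
c=cap("wrist","w4.png")
```

```text
3.125 [ 0.44105267 -0.23475089  0.03137335] 0.6327430643673706 [-2.09960633  0.09505177  5.74014248] [-0.001  0.     0.001 -0.001  0.001  0.001] [[0.006, -0.074, 0.997], [-0.005, 0.997, 0.074], [-1.0, -0.005, 0.005]]
(array([-25.7,   2.4,  -2.7]), array([0.0007, 0.0053, 0.0053]))
```

View pics/w4.png

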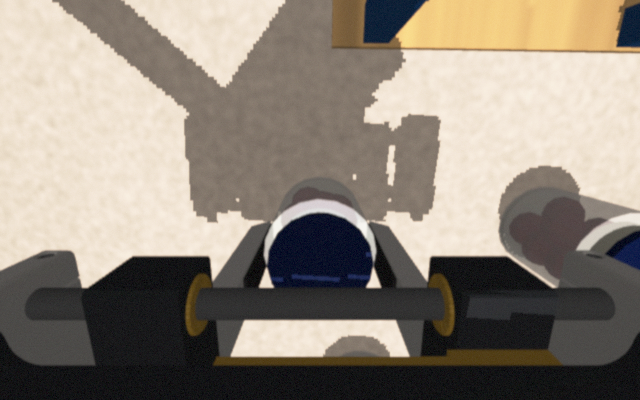

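apply_moves(
  motion=[
    {"x": -30, "y": 0, "z": 0, "wx": 0, "wy": 0.005, "wz": 0.005, "hand": 40},
    {"x": -50, "y": 0, "z": 25, "wx": 0, "wy": 0.005, "wz": 0.005, "hand": 40},
    {"x": -50, "y": 0, "z": 75, "wx": 0, "wy": 0.005, "wz": 0.005, "hand": 40},
    {"x": -50, "y": 0, "z": 75, "wx": 0, "wy": 0.005, "wz": 0.005, "hand": 40},
  ],
)

```text
clock: 3.68
tcp_pos: [0.5175, -0.2279, 0.0794]
tcp_rot: [1.53, 1.569, 1.606]
contact_force: [-0.7, 0.5, -2.1]
gripper_width: 0.633
```

Run:
```python
from h import *
s=state();print(s["clock"],s["tcp_pos"],s["gripper_width"],s["contact_force"])
c=cap("wrist","w5.png");cap("scene","s5.png",2.5,(150,80,470,280))
import pickle;pickle.dump(c,open("w5.pkl","wb"))
for x,y in [(0.4402,-.1214),(.6498,-.1042)]: print(proj(c,[x,y,.006]).round())
```

```text
3.675 [ 0.51747159 -0.22786471  0.07942715] 0.6330910202233575 [-0.65995116  0.50789402 -2.11853041]
[233.  68.]
[498.  66.]
```

View pics/w5.png

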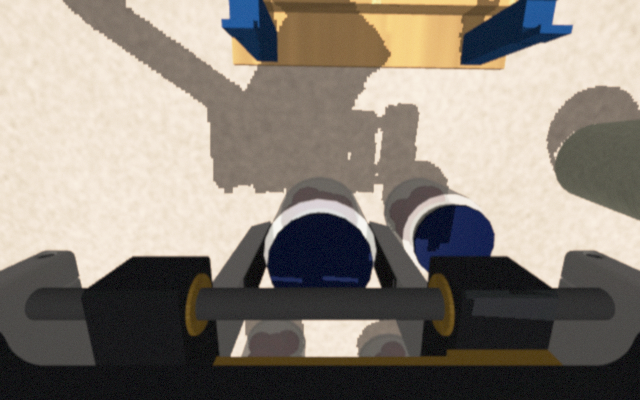

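View pics/s5.png

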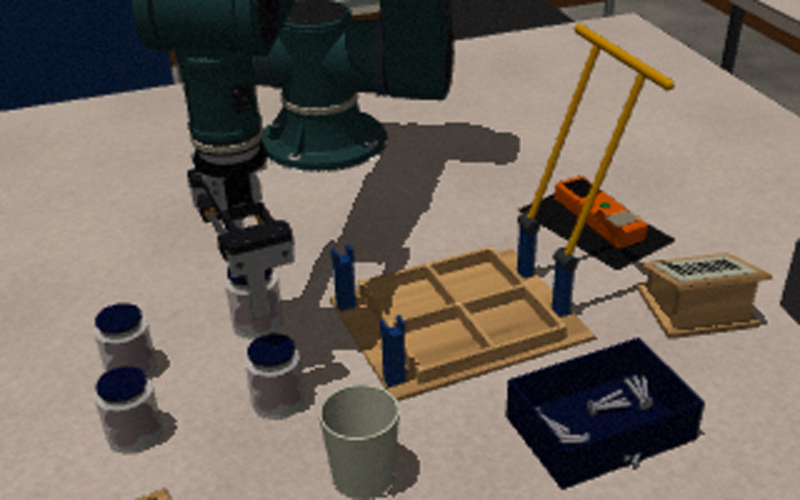

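Run:
```python
from h import *
import pickle;c=pickle.load(open("w5.pkl","rb"))
a=onz(c,(234,66),.006);b=onz(c,(506,69),.006);print(a,b,np.linalg.norm(b-a))
v=(b-a)[:2];yaw=np.arctan2(v[1],v[0]);v/=np.linalg.norm(v);n=np.array([-v[1],v[0]])
print(yaw,(a+b)[:2]/2+n*.135)
```

```text
[ 0.44084823 -0.1200101   0.006     ] [ 0.6563252  -0.10585173  0.006     ] 0.21594162065652353
0.0656128042711549 [0.53973534 0.0217786 ]
```

```bash
cat >> h.py <<'E'
CC=np.array([.5395,.0215]);CY=.07
def cw(x,y): return CC+np.array([[np.cos(CY),-np.sin(CY)],[np.sin(CY),np.cos(CY)]])@np.array([x,y])
def cd(x,y,z): return delta([*cw(x,y),z],down(CY))
def st():
    s=state();print(round(s["clock"],2),s["tcp_pos"].round(4),"w",s["gripper_width"].round(3),"F",s["contact_force"].round(1))
E
python3 - <<'E'
from h import *
print(cd(-.01,-.12,.085),cd(-.02,0,.085),cd(-.047,.047,.085),cd(-.047,.047,.04))
E
```

```text
(array([ -5.6, 127. ,  32.8]), array([ 0.0043, -0.0028, -0.0026])) (array([ -5.3, 247. ,  23.3]), array([ 0.0043, -0.0028, -0.0026])) (array([ -5.1, 294.1,  -3.5]), array([ 0.0043, -0.0028, -0.0026])) (array([ 39.9, 294. ,  -3.4]), array([ 0.0043, -0.0028, -0.0026]))
```

apply_moves(
  motion=[
    {"x": -5, "y": 55, "z": 0, "wx": 0.004, "wy": -0.003, "wz": -0.003, "hand": 40},
    {"x": -5, "y": 110, "z": 20, "wx": 0.004, "wy": -0.003, "wz": -0.003, "hand": 40},
    {"x": -5, "y": 165, "z": 28, "wx": 0.004, "wy": -0.003, "wz": -0.003, "hand": 40},
    {"x": -5, "y": 220, "z": 25, "wx": 0.004, "wy": -0.003, "wz": -0.003, "hand": 40},
    {"x": -5, "y": 250, "z": 10, "wx": 0.004, "wy": -0.003, "wz": -0.003, "hand": 40},
  ],
)

```text
clock: 4.4
tcp_pos: [0.5054, 0.0235, 0.0854]
tcp_rot: [-0.616, 1.568, -0.545]
contact_force: [-0.0, -0.2, -1.6]
gripper_width: 0.635
```

Run:
```python
from h import *
st();print(cd(-.047,.047,.06),cd(-.047,.047,.036))
c=cap("wrist","w6.png")
```

```text
Traceback (most recent call last):
  File "h.py", line 38, in st
    s=state();print(round(s["clock"],2),s["tcp_pos"].round(4),"w",s["gripper_width"].round(3),"F",s["contact_force"].round(1))
                                                                  ^^^^^^^^^^^^^^^^^^^^^^^^
AttributeError: 'float' object has no attribute 'round'
```

```bash
sed -i 's/s\["gripper_width"\].round(3)/round(s["gripper_width"],3)/' h.py
python3 - <<'E'
from h import *
st();print(cd(-.047,.047,.06),cd(-.047,.047,.036))
c=cap("wrist","w6.png")
E
```

```text
4.4 [0.5054 0.0235 0.0854] w 0.635 F [-0.  -0.2 -1.6]
(array([ 25.3,  42.7, -13.1]), array([0.0011, 0.0019, 0.0014])) (array([ 49.3,  42.7, -13.1]), array([0.0011, 0.0019, 0.0014]))
```

View pics/w6.png

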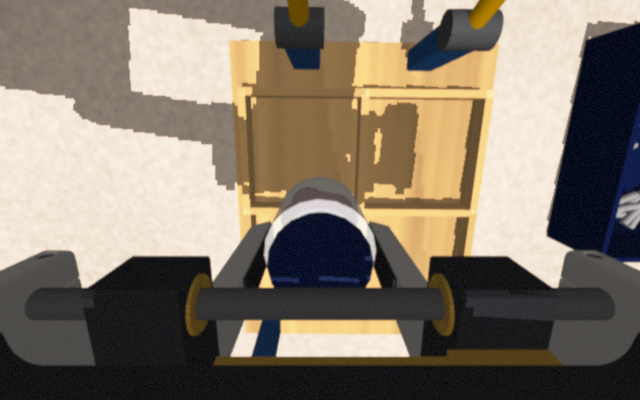

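Run:
```python
from h import *
c=cap("wrist")
for p in [(361,211),(243,92),(488,93),(244,211),(475,211)]: print(onz(c,p,.026).round(4))
print(cw(0,0),cw(-.09,.09),cw(.09,.09))
for X in [(0,0),(-.0945,.0945),(.0945,.0945)]: print(proj(c,[*cw(*X),.026]).round(1))
```

```text
[0.5371 0.0266 0.026 ]
[0.4373 0.1141 0.026 ]
[0.6237 0.127  0.026 ]
[0.4392 0.0194 0.026 ]
[0.6323 0.0337 0.026 ]
[0.5395 0.0215] [0.44342555 0.10498473] [0.62298473 0.11757445]
[363.2 217. ]
[244.7  98.9]
[491.2  99.7]
```

```bash
sed -i 's/CC=np.array(.*;CY/CC=np.array([.538,.0238]);CY/' h.py
python3 - <<'E'
from h import *
st();print(cd(-.047,.047,.06),cd(-.047,.047,.038))
E
```

```text
4.5 [0.5041 0.0239 0.0852] w 0.634 F [ 0.3 -0.6 -2.1]
(array([ 25.2,  44.6, -13. ]), array([0.0031, 0.0004, 0.0008])) (array([ 47.2,  44.6, -13. ]), array([0.0031, 0.0004, 0.0008]))
```

apply_moves(
  motion=[
    {"x": 5, "y": 40, "z": -10, "wx": 0.003, "wy": 0, "wz": 0, "hand": 40},
    {"x": 30, "y": 45, "z": -13, "wx": 0.003, "wy": 0, "wz": 0, "hand": 40},
    {"x": 45, "y": 45, "z": -13, "wx": 0.003, "wy": 0, "wz": 0, "hand": 40},
    {"x": 45, "y": 45, "z": -13, "wx": 0.003, "wy": 0, "wz": 0, "hand": 40},
  ],
)

```text
clock: 5.0
tcp_pos: [0.49, 0.0642, 0.0394]
tcp_rot: [-1.559, 1.568, -1.494]
contact_force: [-0.5, -0.1, -1.4]
gripper_width: 0.635
```

Run:
```python
from h import *
st();print(cd(-.047,.047,.038))
```

```text
5.0 [0.49   0.0642 0.0394] w 0.635 F [-0.5 -0.1 -1.4]
(array([ 1.4,  3.3, -2. ]), array([-0.0048,  0.    ,  0.0024]))
```

apply_moves(
  motion=[
    {"x": 2, "y": 3, "z": -2, "wx": -0.005, "wy": 0, "wz": 0.002, "hand": 40},
    {"x": 2, "y": 3, "z": -2, "wx": -0.005, "wy": 0, "wz": 0.002, "hand": 85},
    {"x": 2, "y": 3, "z": -2, "wx": -0.005, "wy": 0, "wz": 0.002, "hand": 85},
    {"x": 2, "y": 3, "z": -2, "wx": -0.005, "wy": 0, "wz": 0.002, "hand": 85},
  ],
)

```text
clock: 5.5
tcp_pos: [0.4895, 0.0682, 0.0394]
tcp_rot: [-0.045, 1.566, 0.026]
contact_force: [0.9, 1.0, 0.1]
gripper_width: 0.845
```

apply_moves(
  motion=[
    {"x": -30, "y": 0, "z": 0, "wx": 0, "wy": 0, "wz": 0, "hand": 85},
    {"x": -80, "y": 0, "z": 0, "wx": 0, "wy": 0, "wz": 0, "hand": 50},
    {"x": -80, "y": 0, "z": 0, "wx": 0, "wy": 0, "wz": 0, "hand": 0},
    {"x": -80, "y": 0, "z": 0, "wx": 0, "wy": 0, "wz": 0, "hand": 0},
    {"x": -80, "y": 0, "z": 0, "wx": 0, "wy": 0, "wz": 0, "hand": 0},
  ],
)

```text
clock: 6.12
tcp_pos: [0.4876, 0.0682, 0.117]
tcp_rot: [2.956, 1.571, 3.027]
contact_force: [-0.1, -0.5, -0.8]
gripper_width: 0.46
```

Run:
```python
from h import *
st();print(cd(-.047,.047,.085))
c=cap("wrist","w7.png");cap("side","d7.png",2.5,(200,120,420,350))
for b in blobs(c,(105,120,20),(130,255,130),300)[0]: print(b, onz(c,b[1],.085).round(4))
```

```text
6.12 [0.4876 0.0682 0.117 ] w 0.46 F [-0.1 -0.5 -0.8]
(array([32. , -0.8,  0.2]), array([ 0.0015, -0.0003, -0.    ]))
([533, 98, 107, 183, 10699], [589.6, 178.8]) [0.6799 0.1122 0.085 ]
([411, 110, 26, 18, 337], [423.3, 118.6]) [0.5534 0.1453 0.085 ]
([289, 183, 66, 63, 3184], [321.6, 214.3]) [0.4885 0.0715 0.085 ]
([612, 227, 28, 41, 728], [629.1, 248.1]) [0.7258 0.0614 0.085 ]
```

View pics/w7.png

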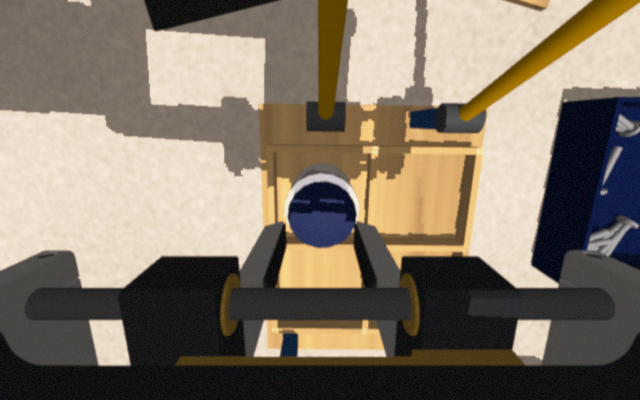

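View pics/d7.png

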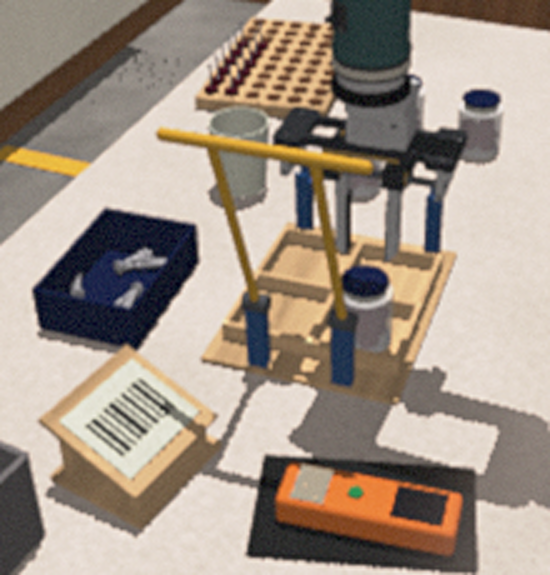

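apply_moves(
  motion=[
    {"x": 10, "y": 2, "z": 1, "wx": 0, "wy": 0, "wz": 0, "hand": 0},
    {"x": 20, "y": 2, "z": 1, "wx": 0, "wy": 0, "wz": 0, "hand": 0},
    {"x": 28, "y": 2, "z": 1, "wx": 0, "wy": 0, "wz": 0, "hand": 0},
    {"x": 34, "y": 2, "z": 1, "wx": 0, "wy": 0, "wz": 0, "hand": 0},
    {"x": 37, "y": 2, "z": 1, "wx": 0, "wy": 0, "wz": 0, "hand": 0},
  ],
)

```text
clock: 6.85
tcp_pos: [0.4897, 0.0703, 0.0828]
tcp_rot: [-0.02, 1.568, 0.051]
contact_force: [-2.3, -0.3, 7.7]
gripper_width: 0.005
```

apply_moves(
  motion=[
    {"x": 3, "y": 0, "z": 0, "wx": 0, "wy": 0, "wz": 0, "hand": 0},
    {"x": 5, "y": 0, "z": 0, "wx": 0, "wy": 0, "wz": 0, "hand": 0},
    {"x": 5, "y": 0, "z": 0, "wx": 0, "wy": 0, "wz": 0, "hand": 0},
  ],
)

```text
clock: 7.22
tcp_pos: [0.4897, 0.0703, 0.0782]
tcp_rot: [-0.038, 1.567, 0.034]
contact_force: [-3.4, -0.6, 6.4]
gripper_width: 0.004
```

apply_moves(
  motion=[
    {"x": 2, "y": 0, "z": 0, "wx": 0, "wy": 0, "wz": 0, "hand": 0},
    {"x": 4, "y": 0, "z": 0, "wx": 0, "wy": 0, "wz": 0, "hand": 0},
    {"x": 4, "y": 0, "z": 0, "wx": 0, "wy": 0, "wz": 0, "hand": 0},
  ],
)

```text
clock: 7.6
tcp_pos: [0.4902, 0.0703, 0.0763]
tcp_rot: [-0.054, 1.566, 0.017]
contact_force: [-5.4, 0.6, 15.6]
gripper_width: 0.003
```

apply_moves(
  motion=[
    {"x": 2, "y": 0, "z": 0, "wx": 0, "wy": 0, "wz": 0, "hand": 0},
    {"x": 2, "y": 0, "z": 0, "wx": 0, "wy": 0, "wz": 0, "hand": 0},
  ],
)

```text
clock: 7.85
tcp_pos: [0.4907, 0.0703, 0.0764]
tcp_rot: [-0.066, 1.564, 0.006]
contact_force: [-9.0, -0.4, 22.1]
gripper_width: 0.003
```

Run:
```python
from h import *
st();print(delta([.604,-.2275,.16],down(CY)))
```

```text
7.85 [0.4907 0.0703 0.0764] w 0.003 F [-9.  -0.4 22.1]
(array([ -82.9, -305.2,   92.2]), array([0.0017, 0.0069, 0.0004]))
```

apply_moves(
  motion=[
    {"x": -50, "y": 0, "z": 0, "wx": 0, "wy": 0, "wz": 0, "hand": 0},
    {"x": -86, "y": -50, "z": 15, "wx": 0, "wy": 0, "wz": 0, "hand": 0},
    {"x": -86, "y": -110, "z": 30, "wx": 0, "wy": 0, "wz": 0, "hand": 0},
    {"x": -86, "y": -170, "z": 45, "wx": 0, "wy": 0, "wz": 0, "hand": 50},
    {"x": -86, "y": -225, "z": 60, "wx": 0, "wy": 0, "wz": 0, "hand": 100},
  ],
)

```text
clock: 8.48
tcp_pos: [0.5659, -0.152, 0.1571]
tcp_rot: [-0.079, 1.567, -0.008]
contact_force: [0.5, 0.9, -0.1]
gripper_width: 0.184
```

Run:
```python
from h import *
st();print(delta([.604,-.2275,.13],down(CY)))
c=cap("wrist","w8.png")
for b in blobs(c,(105,120,20),(130,255,130),300)[0]: print(b, onz(c,b[1],.078).round(4))
```

```text
8.47 [ 0.5659 -0.152   0.1571] w 0.184 F [ 0.5  0.9 -0.1]
(array([ 27.2, -78. ,  32.6]), array([0.0011, 0.0039, 0.0003]))
([482, 0, 158, 48, 4616], [563.9, 26.4]) [0.7477 0.0045 0.078 ]
([191, 127, 48, 28, 810], [216.5, 139.5]) [ 0.4739 -0.1028  0.078 ]
([372, 129, 37, 28, 710], [389.2, 141.7]) [ 0.6217 -0.0941  0.078 ]
```

View pics/w8.png

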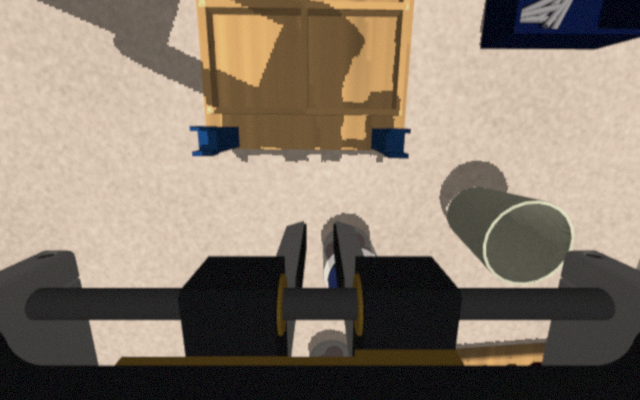

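apply_moves(
  motion=[
    {"x": 0, "y": -60, "z": 20, "wx": 0, "wy": 0.004, "wz": 0, "hand": 100},
    {"x": 5, "y": -78, "z": 33, "wx": 0, "wy": 0.004, "wz": 0, "hand": 100},
    {"x": 27, "y": -78, "z": 33, "wx": 0, "wy": 0.004, "wz": 0, "hand": 100},
    {"x": 27, "y": -78, "z": 33, "wx": 0, "wy": 0.004, "wz": 0, "hand": 100},
  ],
)

```text
clock: 9.02
tcp_pos: [0.6026, -0.2249, 0.1272]
tcp_rot: [2.707, 1.565, 2.778]
contact_force: [-0.2, -0.3, -0.7]
gripper_width: 0.65
```

Run:
```python
from h import *
st();print(delta([.604,-.2275,.031],down(CY)))
c=cap("wrist","w9.png")
for b in blobs(c,(105,120,20),(130,255,130),300)[0]: print(b, onz(c,b[1],.078).round(4))
```

```text
9.03 [ 0.6026 -0.2249  0.1272] w 0.65 F [-0.2 -0.3 -0.7]
(array([96.1, -3. ,  1.8]), array([ 0.001 , -0.0056, -0.0026]))
([111, 6, 82, 62, 1884], [156.6, 40.7]) [ 0.4782 -0.1076  0.078 ]
([348, 8, 36, 62, 1356], [364.5, 38.5]) [ 0.6244 -0.096   0.078 ]
([293, 186, 61, 59, 2686], [322.4, 215.0]) [ 0.6044 -0.2273  0.078 ]
```

View pics/w9.png

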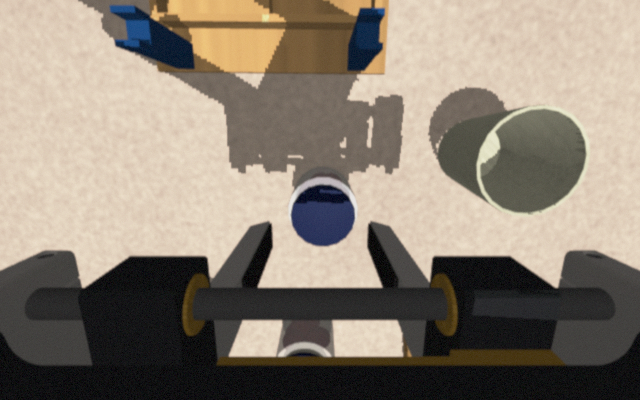

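apply_moves(
  motion=[
    {"x": 10, "y": -3, "z": 2, "wx": 0, "wy": -0.005, "wz": -0.002, "hand": 100},
    {"x": 20, "y": -3, "z": 2, "wx": 0, "wy": -0.005, "wz": -0.002, "hand": 100},
    {"x": 50, "y": -3, "z": 2, "wx": 0, "wy": -0.005, "wz": -0.002, "hand": 100},
    {"x": 96, "y": -3, "z": 2, "wx": 0, "wy": -0.005, "wz": -0.002, "hand": 100},
    {"x": 98, "y": -3, "z": 2, "wx": 0, "wy": -0.005, "wz": -0.002, "hand": 60},
  ],
)

```text
clock: 9.7
tcp_pos: [0.6026, -0.2264, 0.0271]
tcp_rot: [2.593, 1.565, 2.665]
contact_force: [-0.0, 0.4, 0.7]
gripper_width: 0.928
```

apply_moves(
  motion=[
    {"x": 0, "y": 0, "z": 0, "wx": 0, "wy": 0, "wz": 0, "hand": 40},
    {"x": 0, "y": 0, "z": 0, "wx": 0, "wy": 0, "wz": 0, "hand": 40},
    {"x": 0, "y": 0, "z": 0, "wx": 0, "wy": 0, "wz": 0, "hand": 40},
    {"x": 0, "y": 0, "z": 0, "wx": 0, "wy": 0, "wz": 0, "hand": 40},
  ],
)

```text
clock: 10.2
tcp_pos: [0.607, -0.2288, 0.0346]
tcp_rot: [-0.543, 1.563, -0.471]
contact_force: [-1.3, 0.2, 5.6]
gripper_width: 0.63
```

Run:
```python
from h import *
st();print(cd(.03,-.15,.085),cd(.02,0,.085),cd(.047,.047,.085))
```

```text
10.2 [ 0.607  -0.2288  0.0346] w 0.63 F [-1.3  0.2  5.6]
(array([-51. , 106.7, -20.7]), array([0.0016, 0.0068, 0.0041])) (array([-51.7, 256.7, -30.4]), array([0.0016, 0.0068, 0.0041])) (array([-51.7, 303.6,  -3.3]), array([0.0016, 0.0068, 0.0041]))
```

apply_moves(
  motion=[
    {"x": -30, "y": 0, "z": 0, "wx": 0.001, "wy": 0.006, "wz": 0.004, "hand": 40},
    {"x": -52, "y": 20, "z": -25, "wx": 0.001, "wy": 0.006, "wz": 0.004, "hand": 40},
    {"x": -52, "y": 75, "z": -45, "wx": 0.001, "wy": 0.006, "wz": 0.004, "hand": 40},
    {"x": -52, "y": 130, "z": -48, "wx": 0.001, "wy": 0.006, "wz": 0.004, "hand": 40},
    {"x": -52, "y": 185, "z": -45, "wx": 0.001, "wy": 0.006, "wz": 0.004, "hand": 40},
  ],
)

```text
clock: 10.82
tcp_pos: [0.5469, -0.0453, 0.0835]
tcp_rot: [2.197, 1.568, 2.266]
contact_force: [0.5, -0.4, -1.8]
gripper_width: 0.636
```

Run:
```python
from h import *
st();print(cd(.03,0.01,.085),cd(.047,.047,.042))
```

```text
10.82 [ 0.5469 -0.0453  0.0835] w 0.636 F [ 0.5 -0.4 -1.8]
(array([-1.4, 79.6, 25.9]), array([-0.0006, -0.0016, -0.0022])) (array([ 41.7, 116.5,  42.9]), array([-0.0006, -0.0016, -0.0022]))
```

apply_moves(
  motion=[
    {"x": -2, "y": 25, "z": 38, "wx": 0, "wy": -0.002, "wz": -0.002, "hand": 40},
    {"x": -2, "y": 70, "z": 45, "wx": 0, "wy": -0.002, "wz": -0.002, "hand": 40},
    {"x": 10, "y": 114, "z": 45, "wx": 0, "wy": -0.002, "wz": -0.002, "hand": 40},
    {"x": 36, "y": 116, "z": 45, "wx": 0, "wy": -0.002, "wz": -0.002, "hand": 40},
    {"x": 38, "y": 116, "z": 45, "wx": 0, "wy": -0.002, "wz": -0.002, "hand": 40},
  ],
)

```text
clock: 11.45
tcp_pos: [0.5821, 0.0728, 0.0429]
tcp_rot: [3.12, 1.565, -3.092]
contact_force: [-1.4, 0.1, -2.0]
gripper_width: 0.632
```

Run:
```python
from h import *
st();print(cd(.047,.047,.0415));cap("wrist","w10.png")
```

```text
11.45 [0.5821 0.0728 0.0429] w 0.632 F [-1.4  0.1 -2. ]
(array([ 1.4,  1.2, -0.4]), array([ 0.0018, -0.0056, -0.0001]))
```

View pics/w10.png

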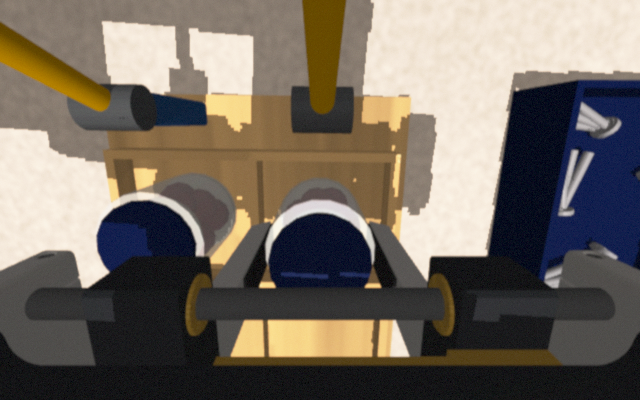

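apply_moves(
  motion=[
    {"x": 3, "y": 1, "z": 0, "wx": 0.002, "wy": -0.005, "wz": 0, "hand": 40},
    {"x": 3, "y": 1, "z": 0, "wx": 0.002, "wy": -0.005, "wz": 0, "hand": 82},
    {"x": 3, "y": 1, "z": 0, "wx": 0.002, "wy": -0.005, "wz": 0, "hand": 82},
    {"x": 3, "y": 1, "z": 0, "wx": 0.002, "wy": -0.005, "wz": 0, "hand": 82},
  ],
)

```text
clock: 12.0
tcp_pos: [0.5848, 0.0729, 0.0435]
tcp_rot: [-0.015, 1.564, 0.053]
contact_force: [-1.1, 0.1, 0.2]
gripper_width: 0.816
```

apply_moves(
  motion=[
    {"x": -40, "y": 0, "z": 0, "wx": 0, "wy": 0, "wz": 0, "hand": 82},
    {"x": -75, "y": 0, "z": 0, "wx": 0, "wy": 0, "wz": 0, "hand": 0},
    {"x": -75, "y": 0, "z": 0, "wx": 0, "wy": 0, "wz": 0, "hand": 0},
    {"x": -75, "y": 0, "z": 0, "wx": 0, "wy": 0, "wz": 0, "hand": 0},
    {"x": -75, "y": 0, "z": 0, "wx": 0, "wy": 0, "wz": 0, "hand": 0},
  ],
)

```text
clock: 12.62
tcp_pos: [0.5827, 0.0731, 0.1155]
tcp_rot: [0.055, 1.569, 0.123]
contact_force: [0.2, -0.1, -1.1]
gripper_width: 0.431
```

Run:
```python
from h import *
st()
c=cap("wrist","w11.png")
for b in blobs(c,(105,120,20),(130,255,130),600)[0]: print(b, onz(c,b[1],.085).round(4))
```

```text
12.62 [0.5827 0.0731 0.1155] w 0.431 F [ 0.2 -0.1 -1.1]
([447, 94, 193, 193, 25011], [543.3, 179.8]) [0.7411 0.1137 0.085 ]
([166, 179, 65, 62, 3136], [198.1, 209.3]) [0.4926 0.0745 0.085 ]
([290, 185, 66, 64, 3183], [322.3, 216.7]) [0.5843 0.075  0.085 ]
```

View pics/w11.png

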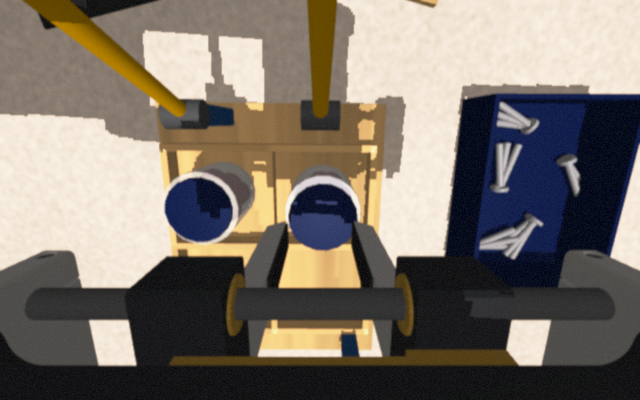

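Both placed; press C's lid.

apply_moves(
  motion=[
    {"x": 10, "y": 2, "z": 1, "wx": 0, "wy": 0, "wz": 0, "hand": 0},
    {"x": 20, "y": 2, "z": 1, "wx": 0, "wy": 0, "wz": 0, "hand": 0},
    {"x": 28, "y": 2, "z": 1, "wx": 0, "wy": 0, "wz": 0, "hand": 0},
    {"x": 34, "y": 2, "z": 1, "wx": 0, "wy": 0, "wz": 0, "hand": 0},
    {"x": 39, "y": 2, "z": 1, "wx": 0, "wy": 0, "wz": 0, "hand": 0},
  ],
)

```text
clock: 13.3
tcp_pos: [0.5853, 0.0753, 0.0804]
tcp_rot: [-0.017, 1.564, 0.051]
contact_force: [-4.5, 1.3, 8.8]
gripper_width: 0.007
```

apply_moves(
  motion=[
    {"x": 3, "y": 0, "z": 0, "wx": 0, "wy": 0, "wz": 0, "hand": 0},
    {"x": 6, "y": 0, "z": 0, "wx": 0, "wy": 0, "wz": 0, "hand": 0},
    {"x": 6, "y": 0, "z": 0, "wx": 0, "wy": 0, "wz": 0, "hand": 0},
  ],
)

```text
clock: 13.68
tcp_pos: [0.5855, 0.0753, 0.0762]
tcp_rot: [-0.024, 1.563, 0.044]
contact_force: [-5.0, -0.2, 12.3]
gripper_width: 0.005
```

apply_moves(
  motion=[
    {"x": 2, "y": 0, "z": 0, "wx": 0, "wy": 0, "wz": 0, "hand": 0},
    {"x": 3, "y": 0, "z": 0, "wx": 0, "wy": 0, "wz": 0, "hand": 0},
    {"x": 3, "y": 0, "z": 0, "wx": 0, "wy": 0, "wz": 0, "hand": 0},
  ],
)

```text
clock: 14.05
tcp_pos: [0.5862, 0.0753, 0.0763]
tcp_rot: [-0.036, 1.561, 0.033]
contact_force: [-8.0, -0.6, 22.3]
gripper_width: 0.002
```

Run:
```python
from h import *
st();print(delta([.484,-.3775,.16],down(CY)))
S=cap("scene");
for b in blobs(S,(105,120,20),(130,255,120),60)[0]:
  if b[0][1]>170: print(b,onz(S,b[1],.078).round(4))
```

```text
14.05 [0.5862 0.0753 0.0763] w 0.002 F [-8.  -0.6 22.3]
(array([ -84.9, -444.8, -132.1]), array([-0.0014,  0.0102,  0.0004]))
([334, 173, 14, 9, 72], [339.3, 175.9]) [0.4851 0.0665 0.078 ]
([283, 178, 9, 26, 159], [287.2, 191.2]) [ 0.5042 -0.1132  0.078 ]
([371, 185, 8, 21, 126], [374.5, 195.7]) [0.6223 0.1208 0.078 ]
([189, 202, 17, 11, 148], [196.8, 206.8]) [ 0.482  -0.3776  0.078 ]
([302, 206, 10, 29, 202], [306.9, 220.6]) [ 0.657  -0.1039  0.078 ]
([354, 216, 77, 45, 824], [389.8, 242.2]) [0.8154 0.0636 0.078 ]
([189, 227, 19, 13, 193], [198.0, 232.9]) [ 0.5988 -0.3876  0.078 ]
```

Home at 0.0763. Next pot B at (0.484,-0.3775).

apply_moves(
  motion=[
    {"x": -50, "y": 0, "z": 0, "wx": 0, "wy": 0, "wz": 0, "hand": 0},
    {"x": -87, "y": -50, "z": -15, "wx": 0, "wy": 0, "wz": 0, "hand": 0},
    {"x": -87, "y": -105, "z": -30, "wx": 0, "wy": 0, "wz": 0, "hand": 0},
    {"x": -87, "y": -160, "z": -45, "wx": 0, "wy": 0, "wz": 0, "hand": 0},
    {"x": -87, "y": -215, "z": -62, "wx": 0, "wy": 0, "wz": 0, "hand": 50},
  ],
)

```text
clock: 14.72
tcp_pos: [0.5371, -0.1452, 0.1565]
tcp_rot: [-0.089, 1.565, -0.02]
contact_force: [0.2, -0.2, -0.4]
gripper_width: 0.076
```

apply_moves(
  motion=[
    {"x": 0, "y": -55, "z": -15, "wx": 0, "wy": 0, "wz": 0, "hand": 100},
    {"x": 0, "y": -110, "z": -30, "wx": 0, "wy": 0, "wz": 0, "hand": 100},
    {"x": 0, "y": -165, "z": -50, "wx": 0, "wy": 0, "wz": 0, "hand": 100},
    {"x": 10, "y": -225, "z": -68, "wx": 0, "wy": 0, "wz": 0, "hand": 100},
    {"x": 30, "y": -228, "z": -70, "wx": 0, "wy": 0, "wz": 0, "hand": 100},
  ],
)

```text
clock: 15.35
tcp_pos: [0.4822, -0.3805, 0.1261]
tcp_rot: [-0.44, 1.564, -0.377]
contact_force: [-0.6, 0.4, -0.4]
gripper_width: 0.609
```

Run:
```python
from h import *
st();print(delta([.4845,-.3775,.031],down(CY)))
c=cap("wrist","w12.png")
for b in blobs(c,(105,120,20),(130,255,130),300)[0]: print(b, onz(c,b[1],.078).round(4))
```

```text
15.35 [ 0.4822 -0.3805  0.1261] w 0.609 F [-0.6  0.4 -0.4]
(array([95.1,  3.2,  1.9]), array([-0.0072,  0.0062,  0.0029]))
([292, 179, 62, 59, 2719], [322.5, 208.1]) [ 0.4842 -0.3772  0.078 ]
([430, 199, 62, 59, 2788], [460.5, 227.6]) [ 0.5974 -0.3868  0.078 ]
```

View pics/w12.png

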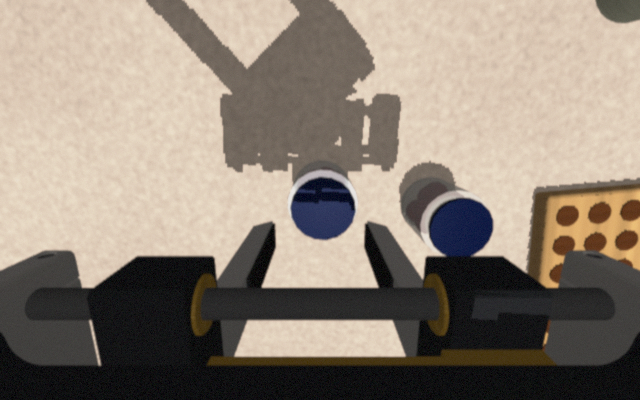

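apply_moves(
  motion=[
    {"x": 10, "y": 3, "z": 2, "wx": -0.007, "wy": 0.006, "wz": 0.003, "hand": 95},
    {"x": 20, "y": 3, "z": 2, "wx": -0.007, "wy": 0.006, "wz": 0.003, "hand": 95},
    {"x": 50, "y": 3, "z": 2, "wx": -0.007, "wy": 0.006, "wz": 0.003, "hand": 95},
    {"x": 96, "y": 3, "z": 2, "wx": -0.007, "wy": 0.006, "wz": 0.003, "hand": 95},
    {"x": 97, "y": 3, "z": 2, "wx": -0.007, "wy": 0.006, "wz": 0.003, "hand": 60},
  ],
)

```text
clock: 16.02
tcp_pos: [0.4836, -0.3693, 0.0249]
tcp_rot: [2.212, 1.559, 2.289]
contact_force: [-0.7, 1.0, 0.2]
gripper_width: 0.88
```

apply_moves(
  motion=[
    {"x": 0, "y": 0, "z": 0, "wx": 0, "wy": 0, "wz": 0, "hand": 40},
    {"x": 0, "y": 0, "z": 0, "wx": 0, "wy": 0, "wz": 0, "hand": 40},
    {"x": 0, "y": 0, "z": 0, "wx": 0, "wy": 0, "wz": 0, "hand": 40},
    {"x": 0, "y": 0, "z": 0, "wx": 0, "wy": 0, "wz": 0, "hand": 40},
  ],
)

```text
clock: 16.52
tcp_pos: [0.4867, -0.3737, 0.0317]
tcp_rot: [-0.137, 1.569, -0.061]
contact_force: [-0.4, 0.3, 6.3]
gripper_width: 0.632
```

Run:
```python
from h import *
st();print(cd(-.01,-.18,.085),cd(-.02,-.1,.085),cd(-.047,-.047,.085))
```

```text
16.52 [ 0.4867 -0.3737  0.0317] w 0.632 F [-0.4  0.3  6.3]
(array([-53.2, 212.5,  70.3]), array([0.0056, 0.0017, 0.0002])) (array([-53.2, 292.6,  60.8]), array([0.0056, 0.0017, 0.0002])) (array([-53.3, 345.7,  34.1]), array([0.0056, 0.0017, 0.0002]))
```

apply_moves(
  motion=[
    {"x": -35, "y": 0, "z": 0, "wx": 0.005, "wy": 0.002, "wz": 0, "hand": 40},
    {"x": -53, "y": 40, "z": 35, "wx": 0.005, "wy": 0.002, "wz": 0, "hand": 40},
    {"x": -53, "y": 90, "z": 60, "wx": 0.005, "wy": 0.002, "wz": 0, "hand": 40},
    {"x": -53, "y": 145, "z": 70, "wx": 0.005, "wy": 0.002, "wz": 0, "hand": 40},
    {"x": -53, "y": 200, "z": 72, "wx": 0.005, "wy": 0.002, "wz": 0, "hand": 40},
  ],
)

```text
clock: 17.15
tcp_pos: [0.5427, -0.166, 0.0822]
tcp_rot: [2.222, 1.567, 2.292]
contact_force: [0.4, 0.8, -3.1]
gripper_width: 0.637
```

Run:
```python
from h import *
st();print(cd(-.01,-.1,.085),cd(-.047,-.044,.085),cd(-.047,-.044,.039))
cap("wrist","w13.png")
```

```text
17.15 [ 0.5427 -0.166   0.0822] w 0.637 F [ 0.4  0.8 -3.1]
(array([-2.4, 89.7, -1.4]), array([ 0.0005, -0.0026, -0.0034])) (array([ -2.2, 145.7, -38.3]), array([ 0.0005, -0.0026, -0.0034])) (array([ 43.8, 145.5, -38.2]), array([ 0.0005, -0.0026, -0.0034]))
```

View pics/w13.png

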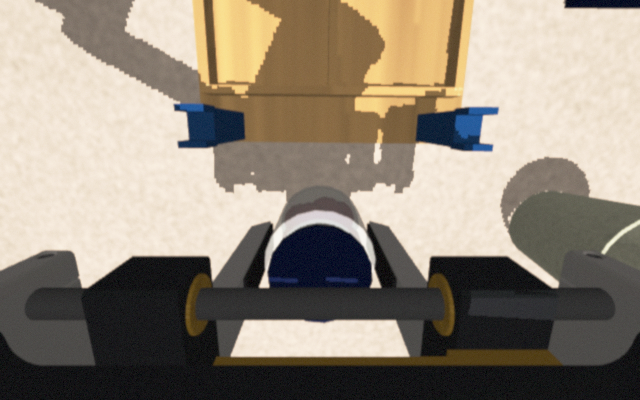

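apply_moves(
  motion=[
    {"x": -3, "y": 50, "z": -2, "wx": 0, "wy": -0.003, "wz": -0.003, "hand": 40},
    {"x": -3, "y": 100, "z": -8, "wx": 0, "wy": -0.003, "wz": -0.003, "hand": 40},
    {"x": -3, "y": 138, "z": -34, "wx": 0, "wy": -0.003, "wz": -0.003, "hand": 40},
    {"x": 25, "y": 145, "z": -39, "wx": 0, "wy": -0.003, "wz": -0.003, "hand": 40},
    {"x": 41, "y": 145, "z": -39, "wx": 0, "wy": -0.003, "wz": -0.003, "hand": 40},
  ],
)

```text
clock: 17.82
tcp_pos: [0.492, -0.0253, 0.0408]
tcp_rot: [2.941, 1.569, 3.013]
contact_force: [0.5, -0.2, -1.9]
gripper_width: 0.631
```

Run:
```python
from h import *
st();print(cd(-.047,-.044,.0385))
```

```text
17.82 [ 0.492  -0.0253  0.0408] w 0.631 F [ 0.5 -0.2 -1.9]
(array([2.3, 1.7, 2.4]), array([ 0.0017, -0.0015, -0.0003]))
```

apply_moves(
  motion=[
    {"x": 3, "y": 2, "z": 1, "wx": 0.002, "wy": 0, "wz": 0, "hand": 40},
    {"x": 3, "y": 2, "z": 1, "wx": 0.002, "wy": 0, "wz": 0, "hand": 82},
    {"x": 3, "y": 2, "z": 1, "wx": 0.002, "wy": 0, "wz": 0, "hand": 82},
    {"x": 3, "y": 2, "z": 1, "wx": 0.002, "wy": 0, "wz": 0, "hand": 82},
  ],
)

```text
clock: 18.32
tcp_pos: [0.495, -0.0243, 0.0401]
tcp_rot: [-0.265, 1.569, -0.197]
contact_force: [0.1, -0.3, -0.6]
gripper_width: 0.818
```

apply_moves(
  motion=[
    {"x": -40, "y": 0, "z": 0, "wx": 0, "wy": 0, "wz": 0, "hand": 82},
    {"x": -75, "y": 0, "z": 0, "wx": 0, "wy": 0, "wz": 0, "hand": 0},
    {"x": -75, "y": 0, "z": 0, "wx": 0, "wy": 0, "wz": 0, "hand": 0},
    {"x": -75, "y": 0, "z": 0, "wx": 0, "wy": 0, "wz": 0, "hand": 0},
    {"x": -75, "y": 0, "z": 0, "wx": 0, "wy": 0, "wz": 0, "hand": 0},
  ],
)

```text
clock: 18.95
tcp_pos: [0.4929, -0.0237, 0.1123]
tcp_rot: [2.935, 1.568, 3.003]
contact_force: [-0.1, 0.3, -1.2]
gripper_width: 0.433
```

Run:
```python
from h import *
st()
c=cap("wrist","w14.png")
for b in blobs(c,(105,120,20),(130,255,130),600)[0]: print(b, onz(c,b[1],.085).round(4))
```

```text
18.95 [ 0.4929 -0.0237  0.1123] w 0.433 F [-0.1  0.3 -1.2]
([554, 0, 86, 194, 11434], [603.2, 100.8]) [0.6743 0.0725 0.085 ]
([288, 47, 72, 76, 4154], [323.4, 84.3]) [0.4885 0.0702 0.085 ]
([426, 51, 74, 76, 4378], [462.3, 88.8]) [0.5799 0.0736 0.085 ]
([287, 193, 67, 64, 3270], [320.3, 225.0]) [ 0.4932 -0.0272  0.085 ]
```

View pics/w14.png

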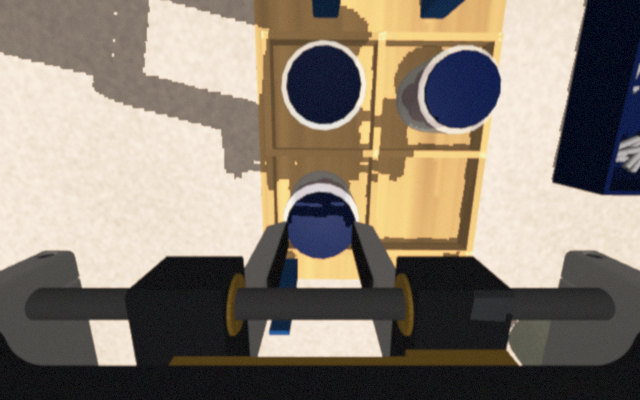

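apply_moves(
  motion=[
    {"x": 10, "y": -2, "z": 0, "wx": 0, "wy": 0, "wz": 0, "hand": 0},
    {"x": 20, "y": -2, "z": 0, "wx": 0, "wy": 0, "wz": 0, "hand": 0},
    {"x": 26, "y": -2, "z": 0, "wx": 0, "wy": 0, "wz": 0, "hand": 0},
    {"x": 32, "y": -2, "z": 0, "wx": 0, "wy": 0, "wz": 0, "hand": 0},
    {"x": 36, "y": -2, "z": 0, "wx": 0, "wy": 0, "wz": 0, "hand": 0},
  ],
)

```text
clock: 19.62
tcp_pos: [0.4953, -0.0257, 0.0799]
tcp_rot: [-0.083, 1.568, -0.015]
contact_force: [-1.8, 0.7, 8.4]
gripper_width: 0.001
```

apply_moves(
  motion=[
    {"x": 3, "y": 0, "z": 0, "wx": 0, "wy": 0, "wz": 0, "hand": 0},
    {"x": 6, "y": 0, "z": 0, "wx": 0, "wy": 0, "wz": 0, "hand": 0},
    {"x": 6, "y": 0, "z": 0, "wx": 0, "wy": 0, "wz": 0, "hand": 0},
  ],
)

```text
clock: 20.0
tcp_pos: [0.4954, -0.0258, 0.0761]
tcp_rot: [-0.153, 1.567, -0.085]
contact_force: [-5.7, 1.3, 15.8]
gripper_width: 0.005
```

apply_moves(
  motion=[
    {"x": 2, "y": 0, "z": 0, "wx": 0, "wy": 0, "wz": 0, "hand": 0},
    {"x": 3, "y": 0, "z": 0, "wx": 0, "wy": 0, "wz": 0, "hand": 0},
    {"x": 3, "y": 0, "z": 0, "wx": 0, "wy": 0, "wz": 0, "hand": 0},
  ],
)

```text
clock: 20.38
tcp_pos: [0.4959, -0.0258, 0.0761]
tcp_rot: [-0.196, 1.565, -0.127]
contact_force: [-9.3, 1.8, 27.2]
gripper_width: 0.006
```

Home. Last pot D at about (0.5975,-0.387).

Run:
```python
from h import *
st();print(delta([.5975,-.387,.16],down(CY)))
```

```text
20.38 [ 0.4959 -0.0258  0.0761] w 0.006 F [-9.3  1.8 27.2]
(array([ -83.1, -367.4,   76.9]), array([-0.001 ,  0.0058,  0.0011]))
```

apply_moves(
  motion=[
    {"x": -50, "y": 0, "z": 0, "wx": 0, "wy": 0, "wz": 0, "hand": 0},
    {"x": -86, "y": -50, "z": 10, "wx": 0, "wy": 0, "wz": 0, "hand": 0},
    {"x": -86, "y": -110, "z": 20, "wx": 0, "wy": 0, "wz": 0, "hand": 0},
    {"x": -86, "y": -170, "z": 35, "wx": 0, "wy": 0, "wz": 0, "hand": 50},
    {"x": -86, "y": -230, "z": 50, "wx": 0, "wy": 0, "wz": 0, "hand": 95},
  ],
)

```text
clock: 21.0
tcp_pos: [0.5603, -0.2537, 0.1551]
tcp_rot: [-0.276, 1.57, -0.207]
contact_force: [0.8, 0.1, 0.6]
gripper_width: 0.183
```

apply_moves(
  motion=[
    {"x": 0, "y": -55, "z": 10, "wx": 0, "wy": 0, "wz": 0, "hand": 95},
    {"x": 0, "y": -110, "z": 20, "wx": 0, "wy": 0, "wz": 0, "hand": 95},
    {"x": 0, "y": -140, "z": 27, "wx": 0, "wy": 0, "wz": 0, "hand": 95},
    {"x": 30, "y": -140, "z": 27, "wx": 0, "wy": 0, "wz": 0, "hand": 95},
    {"x": 30, "y": -140, "z": 27, "wx": 0, "wy": 0, "wz": 0, "hand": 95},
  ],
)

```text
clock: 21.62
tcp_pos: [0.5946, -0.389, 0.1207]
tcp_rot: [2.411, 1.563, 2.479]
contact_force: [-0.3, -0.2, -0.2]
gripper_width: 0.708
```

Run:
```python
from h import *
st()
c=cap("wrist","w15.png")
for b in blobs(c,(105,120,20),(130,255,130),300)[0]: print(b, onz(c,b[1],.078).round(4))
print(delta([.5975,-.387,.031],down(CY)))
```

```text
21.62 [ 0.5946 -0.389   0.1207] w 0.708 F [-0.3 -0.2 -0.2]
([295, 183, 62, 60, 2820], [325.4, 212.1]) [ 0.5985 -0.3868  0.078 ]
(array([91.9,  1.7,  2.5]), array([-0.0016, -0.0031, -0.0028]))
```

View pics/w15.png

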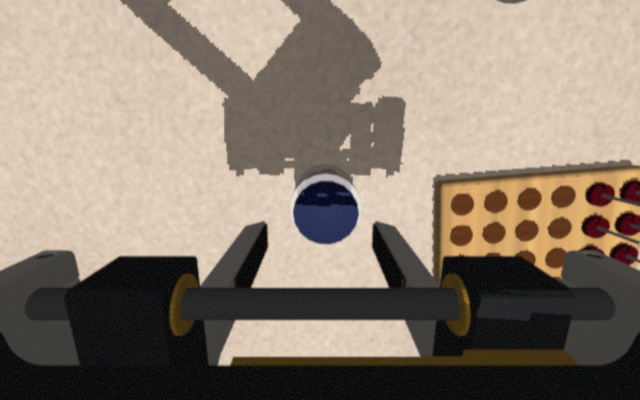

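apply_moves(
  motion=[
    {"x": 15, "y": 2, "z": 3, "wx": -0.002, "wy": -0.003, "wz": -0.003, "hand": 90},
    {"x": 50, "y": 2, "z": 3, "wx": -0.002, "wy": -0.003, "wz": -0.003, "hand": 90},
    {"x": 92, "y": 2, "z": 3, "wx": -0.002, "wy": -0.003, "wz": -0.003, "hand": 90},
    {"x": 92, "y": 2, "z": 3, "wx": -0.002, "wy": -0.003, "wz": -0.003, "hand": 40},
    {"x": 92, "y": 2, "z": 3, "wx": -0.002, "wy": -0.003, "wz": -0.003, "hand": 40},
  ],
)

```text
clock: 22.3
tcp_pos: [0.6001, -0.3877, 0.0351]
tcp_rot: [-0.762, 1.564, -0.691]
contact_force: [0.3, -0.5, 0.5]
gripper_width: 0.726
```

apply_moves(
  motion=[
    {"x": 0, "y": 0, "z": 0, "wx": 0, "wy": 0, "wz": 0, "hand": 40},
    {"x": 0, "y": 0, "z": 0, "wx": 0, "wy": 0, "wz": 0, "hand": 40},
    {"x": 0, "y": 0, "z": 0, "wx": 0, "wy": 0, "wz": 0, "hand": 40},
  ],
)

```text
clock: 22.68
tcp_pos: [0.6006, -0.3885, 0.0364]
tcp_rot: [-0.727, 1.561, -0.657]
contact_force: [-0.5, 0.5, 6.4]
gripper_width: 0.637
```

Run:
```python
from h import *
st();print(cd(.0,-.18,.085),cd(.0,-.1,.085),cd(.047,-.047,.085))
```

```text
22.68 [ 0.6006 -0.3885  0.0364] w 0.637 F [-0.5  0.5  6.4]
(array([-50.3, 235.4, -33.1]), array([0.0005, 0.0071, 0.0063])) (array([-50.8, 315.4, -33.1]), array([0.0005, 0.0071, 0.0063])) (array([-50.8, 368.3,  14. ]), array([0.0005, 0.0071, 0.0063]))
```

apply_moves(
  motion=[
    {"x": -35, "y": 0, "z": 0, "wx": 0, "wy": 0.007, "wz": 0.006, "hand": 40},
    {"x": -51, "y": 45, "z": -5, "wx": 0, "wy": 0.007, "wz": 0.006, "hand": 40},
    {"x": -51, "y": 100, "z": -10, "wx": 0, "wy": 0.007, "wz": 0.006, "hand": 40},
    {"x": -51, "y": 160, "z": -13, "wx": 0, "wy": 0.007, "wz": 0.006, "hand": 40},
    {"x": -51, "y": 220, "z": -15, "wx": 0, "wy": 0.007, "wz": 0.006, "hand": 40},
  ],
)

```text
clock: 23.3
tcp_pos: [0.5678, -0.1673, 0.0832]
tcp_rot: [2.465, 1.566, 2.535]
contact_force: [0.4, 0.8, -0.7]
gripper_width: 0.636
```

Run:
```python
from h import *
st();print(cd(.02,-.115,.085),cd(.05,-.1,.085),cd(.049,-.047,.042))
cap("wrist","w16.png")
```

```text
23.3 [ 0.5678 -0.1673  0.0832] w 0.636 F [ 0.4  0.8 -0.7]
(array([-1.6, 77.7,  3.6]), array([-0.0002, -0.004 , -0.0032])) (array([-1.7, 92.7, 33.6]), array([-0.0002, -0.004 , -0.0032])) (array([ 41.5, 145.5,  32.7]), array([-0.0002, -0.004 , -0.0032]))
```

View pics/w16.png

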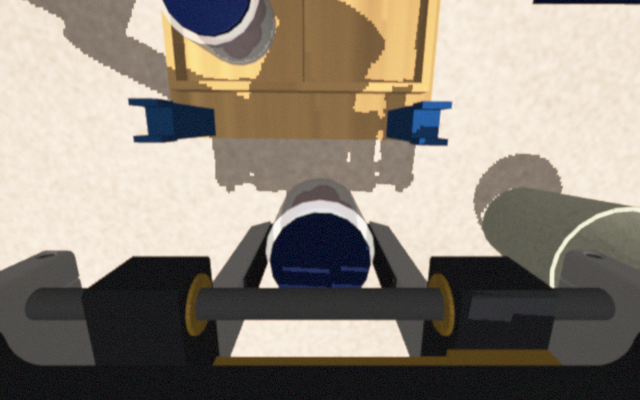

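apply_moves(
  motion=[
    {"x": -2, "y": 55, "z": 0, "wx": 0, "wy": -0.004, "wz": -0.003, "hand": 40},
    {"x": -2, "y": 98, "z": 5, "wx": 0, "wy": -0.004, "wz": -0.003, "hand": 40},
    {"x": -2, "y": 103, "z": 22, "wx": 0, "wy": -0.004, "wz": -0.003, "hand": 40},
    {"x": -2, "y": 108, "z": 34, "wx": 0, "wy": -0.004, "wz": -0.003, "hand": 40},
    {"x": -2, "y": 145, "z": 34, "wx": 0, "wy": -0.004, "wz": -0.003, "hand": 40},
  ],
)

```text
clock: 23.98
tcp_pos: [0.5932, -0.0235, 0.0853]
tcp_rot: [-1.516, 1.57, -1.449]
contact_force: [-0.4, 0.8, -2.4]
gripper_width: 0.637
```

Run:
```python
from h import *
st();print(cd(.049,-.047,.042))
cap("wrist","w17.png")
```

```text
23.98 [ 0.5932 -0.0235  0.0853] w 0.637 F [-0.4  0.8 -2.4]
(array([43.3,  4.1, -2.8]), array([-0.0031,  0.0001,  0.001 ]))
```

View pics/w17.png

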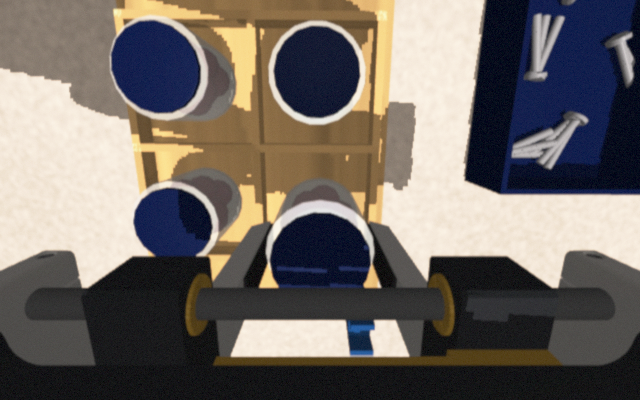

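apply_moves(
  motion=[
    {"x": 25, "y": 4, "z": -2, "wx": -0.003, "wy": 0, "wz": 0, "hand": 40},
    {"x": 42, "y": 4, "z": -2, "wx": -0.003, "wy": 0, "wz": 0, "hand": 40},
    {"x": 43, "y": 4, "z": -2, "wx": -0.003, "wy": 0, "wz": 0, "hand": 40},
    {"x": 43, "y": 4, "z": -2, "wx": -0.003, "wy": 0, "wz": 0, "hand": 40},
  ],
)

```text
clock: 24.52
tcp_pos: [0.5899, -0.0187, 0.0424]
tcp_rot: [-2.923, 1.57, -2.85]
contact_force: [-0.6, 0.2, -2.8]
gripper_width: 0.636
```

apply_moves(
  motion=[
    {"x": 1, "y": 0, "z": 0, "wx": 0, "wy": 0, "wz": 0, "hand": 82},
    {"x": 1, "y": 0, "z": 0, "wx": 0, "wy": 0, "wz": 0, "hand": 82},
    {"x": 1, "y": 0, "z": 0, "wx": 0, "wy": 0, "wz": 0, "hand": 82},
  ],
)

```text
clock: 24.9
tcp_pos: [0.5903, -0.0182, 0.0422]
tcp_rot: [-0.308, 1.57, -0.235]
contact_force: [-0.3, 0.3, -0.3]
gripper_width: 0.818
```

apply_moves(
  motion=[
    {"x": -40, "y": 0, "z": 0, "wx": 0, "wy": 0, "wz": 0, "hand": 82},
    {"x": -75, "y": 0, "z": 0, "wx": 0, "wy": 0, "wz": 0, "hand": 0},
    {"x": -75, "y": 0, "z": 0, "wx": 0, "wy": 0, "wz": 0, "hand": 0},
    {"x": -75, "y": 0, "z": 0, "wx": 0, "wy": 0, "wz": 0, "hand": 0},
    {"x": -75, "y": 0, "z": 0, "wx": 0, "wy": 0, "wz": 0, "hand": 0},
  ],
)

```text
clock: 25.52
tcp_pos: [0.5888, -0.0179, 0.1146]
tcp_rot: [2.971, 1.567, 3.045]
contact_force: [-0.5, 0.7, 0.6]
gripper_width: 0.428
```

Run:
```python
from h import *
st()
c=cap("wrist","w18.png")
for b in blobs(c,(105,120,20),(130,255,130),600)[0]: print(b, onz(c,b[1],.085).round(4))
```

```text
25.52 [ 0.5888 -0.0179  0.1146] w 0.428 F [-0.5  0.7  0.6]
([457, 0, 183, 194, 27694], [554.5, 99.4]) [0.739 0.078 0.085]
([150, 45, 73, 76, 4292], [186.2, 82.7]) [0.4929 0.0705 0.085 ]
([289, 51, 71, 75, 4050], [324.0, 88.0]) [0.5845 0.0739 0.085 ]
([289, 187, 66, 63, 3159], [321.3, 217.8]) [ 0.5895 -0.0166  0.085 ]
([165, 188, 65, 61, 3089], [197.0, 218.0]) [ 0.4977 -0.0236  0.085 ]
```

View pics/w18.png

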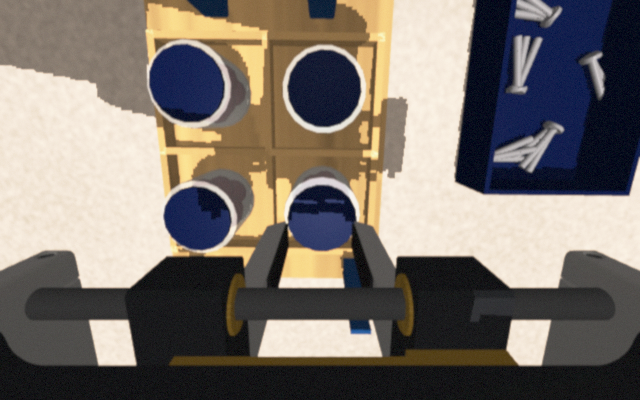

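apply_moves(
  motion=[
    {"x": 10, "y": 1, "z": 0, "wx": 0, "wy": 0, "wz": 0, "hand": 0},
    {"x": 20, "y": 1, "z": 0, "wx": 0, "wy": 0, "wz": 0, "hand": 0},
    {"x": 28, "y": 1, "z": 0, "wx": 0, "wy": 0, "wz": 0, "hand": 0},
    {"x": 34, "y": 1, "z": 0, "wx": 0, "wy": 0, "wz": 0, "hand": 0},
    {"x": 38, "y": 1, "z": 0, "wx": 0, "wy": 0, "wz": 0, "hand": 0},
  ],
)

```text
clock: 26.2
tcp_pos: [0.5901, -0.017, 0.0802]
tcp_rot: [-0.166, 1.57, -0.093]
contact_force: [-3.8, -0.1, 8.2]
gripper_width: 0.006
```

apply_moves(
  motion=[
    {"x": 3, "y": 0, "z": 0, "wx": 0, "wy": 0, "wz": 0, "hand": 0},
    {"x": 6, "y": 0, "z": 0, "wx": 0, "wy": 0, "wz": 0, "hand": 0},
    {"x": 6, "y": 0, "z": 0, "wx": 0, "wy": 0, "wz": 0, "hand": 0},
  ],
)

```text
clock: 26.58
tcp_pos: [0.5904, -0.017, 0.0762]
tcp_rot: [-0.209, 1.568, -0.135]
contact_force: [-5.0, 0.9, 11.9]
gripper_width: 0.006
```

apply_moves(
  motion=[
    {"x": 2, "y": 0, "z": 0, "wx": 0, "wy": 0, "wz": 0, "hand": 0},
    {"x": 3, "y": 0, "z": 0, "wx": 0, "wy": 0, "wz": 0, "hand": 0},
    {"x": 3, "y": 0, "z": 0, "wx": 0, "wy": 0, "wz": 0, "hand": 0},
  ],
)

```text
clock: 26.95
tcp_pos: [0.591, -0.0171, 0.0763]
tcp_rot: [-0.226, 1.566, -0.152]
contact_force: [-7.8, 1.3, 22.1]
gripper_width: 0.007
```

apply_moves(
  motion=[
    {"x": -60, "y": 0, "z": 0, "wx": 0, "wy": 0, "wz": 0, "hand": 0},
    {"x": -120, "y": 0, "z": 0, "wx": -0.18, "wy": 0, "wz": 0, "hand": 30},
    {"x": -180, "y": 0, "z": 0, "wx": -0.36, "wy": 0, "wz": 0, "hand": 60},
    {"x": -240, "y": 0, "z": -30, "wx": -0.54, "wy": 0, "wz": 0, "hand": 60},
    {"x": -300, "y": 0, "z": -60, "wx": -0.72, "wy": 0, "wz": 0, "hand": 60},
  ],
)

```text
clock: 27.58
tcp_pos: [0.5334, -0.0212, 0.3631]
tcp_rot: [-1.285, 1.57, -0.486]
contact_force: [0.2, -0.3, 0.4]
gripper_width: 0.391
```

Run:
```python
from h import *
st();print(delta([*cw(0,.13),.40],down(CY+np.pi/2)))
S=cap("scene","s19.png",2.5,(150,80,470,280));D=cap("side","d19.png",2.5,(200,120,420,350))
```

```text
27.57 [ 0.5334 -0.0212  0.3631] w 0.391 F [ 0.2 -0.3  0.4]
(array([-37. , 125. , 122.1]), array([-8.413e-01, -1.000e-04,  4.000e-04]))
```

View pics/s19.png

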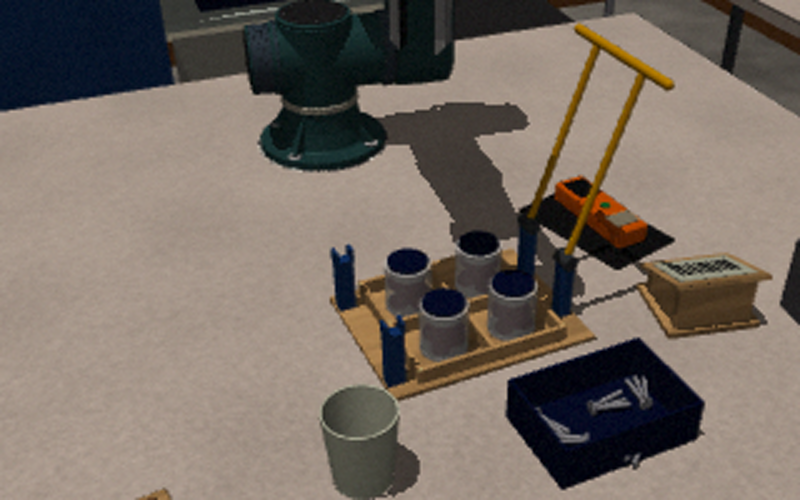

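View pics/d19.png

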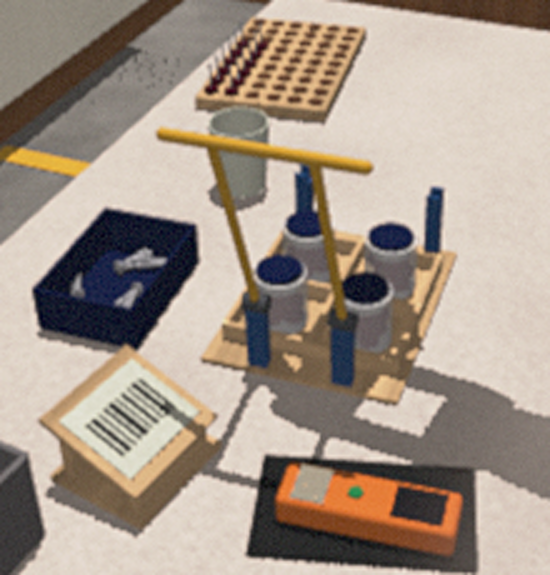

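apply_moves(
  motion=[
    {"x": -37, "y": 25, "z": 25, "wx": -0.18, "wy": 0, "wz": 0, "hand": 60},
    {"x": -37, "y": 50, "z": 50, "wx": -0.36, "wy": 0, "wz": 0, "hand": 60},
    {"x": -37, "y": 75, "z": 75, "wx": -0.54, "wy": 0, "wz": 0, "hand": 60},
    {"x": -37, "y": 100, "z": 100, "wx": -0.72, "wy": 0, "wz": 0, "hand": 60},
    {"x": -37, "y": 125, "z": 122, "wx": -0.84, "wy": 0, "wz": 0, "hand": 60},
  ],
)

```text
clock: 28.3
tcp_pos: [0.5308, 0.1548, 0.3973]
tcp_rot: [1.735, 1.57, -2.911]
contact_force: [-0.1, -1.0, -0.5]
gripper_width: 0.601
```

Run:
```python
from h import *
st();print(delta([*cw(0.002,.2023),.40],down(CY+np.pi/2)))
c=cap("wrist","w20.png")
print([proj(c,[*p,.317]).round() for p in [(.4337,.2189),(.6182,.2325)]])
```

```text
28.3 [0.5308 0.1548 0.3973] w 0.601 F [-0.1 -1.  -0.5]
(array([-2.7,  0.2, 71.2]), array([-0.0037, -0.0002, -0.0011]))
[array([405.,  95.]), array([393., 294.])]
```

View pics/w20.png

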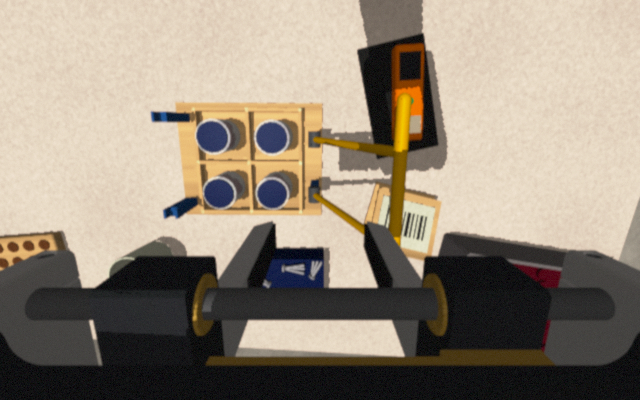

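apply_moves(
  motion=[
    {"x": -3, "y": 0, "z": 50, "wx": -0.004, "wy": 0, "wz": 0, "hand": 60},
    {"x": -3, "y": 0, "z": 71, "wx": -0.004, "wy": 0, "wz": 0, "hand": 60},
    {"x": -3, "y": 0, "z": 71, "wx": -0.004, "wy": 0, "wz": 0, "hand": 60},
    {"x": -3, "y": 0, "z": 71, "wx": -0.004, "wy": 0, "wz": 0, "hand": 60},
  ],
)

```text
clock: 28.85
tcp_pos: [0.5264, 0.2233, 0.4012]
tcp_rot: [2.901, 1.57, -1.746]
contact_force: [-0.0, 0.3, -0.0]
gripper_width: 0.6
```

Run:
```python
from h import *
st();print(delta([*cw(0.002,.2023),.298],down(CY+np.pi/2)))
c=cap("wrist","w21.png")
print([proj(c,[*p,.317]).round() for p in [(.4337,.2189),(.6182,.2325)]])
```

```text
28.85 [0.5264 0.2233 0.4012] w 0.6 F [-0.   0.3 -0. ]
(array([103.2,   0.3,   2.5]), array([-0.0048, -0.0009, -0.0002]))
[array([322.,  96.]), array([323., 292.])]
```

View pics/w21.png

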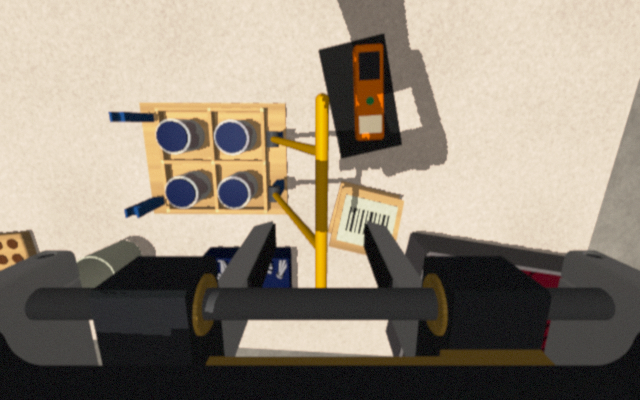

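Centred. Descend and grip the bar.

apply_moves(
  motion=[
    {"x": 50, "y": 0, "z": 2, "wx": -0.005, "wy": 0, "wz": 0, "hand": 60},
    {"x": 100, "y": 0, "z": 2, "wx": -0.005, "wy": 0, "wz": 0, "hand": 60},
    {"x": 103, "y": 0, "z": 2, "wx": -0.005, "wy": 0, "wz": 0, "hand": 30},
    {"x": 103, "y": 0, "z": 2, "wx": -0.005, "wy": 0, "wz": 0, "hand": 0},
    {"x": 103, "y": 0, "z": 2, "wx": -0.005, "wy": 0, "wz": 0, "hand": 0},
  ],
)

```text
clock: 29.52
tcp_pos: [0.5276, 0.2264, 0.3028]
tcp_rot: [-1.359, 1.563, 0.283]
contact_force: [0.2, 0.6, 0.1]
gripper_width: 0.317
```

apply_moves(
  motion=[
    {"x": 0, "y": 0, "z": 0, "wx": 0, "wy": 0, "wz": 0, "hand": 0},
    {"x": 0, "y": 0, "z": 0, "wx": 0, "wy": 0, "wz": 0, "hand": 0},
    {"x": 0, "y": 0, "z": 0, "wx": 0, "wy": 0, "wz": 0, "hand": 0},
    {"x": 0, "y": 0, "z": 0, "wx": 0, "wy": 0, "wz": 0, "hand": 0},
  ],
)

```text
clock: 30.02
tcp_pos: [0.5268, 0.2266, 0.3]
tcp_rot: [-1.337, 1.567, 0.306]
contact_force: [2.1, -0.3, 6.3]
gripper_width: 0.114
```

Run:
```python
from h import *
st()
s=state();p=s["tcp_pos"][:2]-CC;R=np.array([[np.cos(CY),np.sin(CY)],[-np.sin(CY),np.cos(CY)]]);print(R@p)
c=cap("wrist","w22.png")
```

```text
30.02 [0.5268 0.2266 0.3   ] w 0.114 F [ 2.1 -0.3  6.3]
[0.00300991 0.20312248]
```

View pics/w22.png

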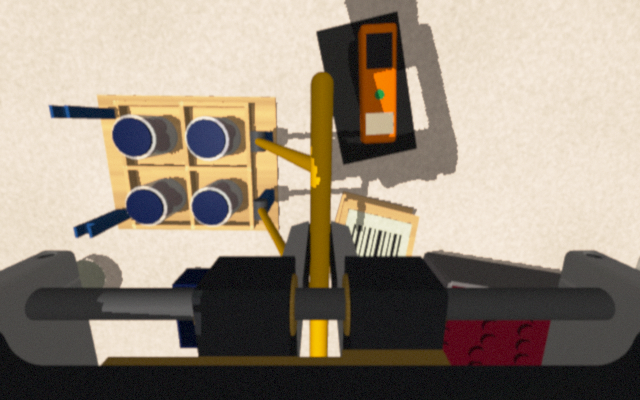

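apply_moves(
  motion=[
    {"x": -7, "y": 0, "z": -25, "wx": 0, "wy": 0, "wz": 0, "hand": 0},
    {"x": -12, "y": 0, "z": -49, "wx": 0, "wy": 0, "wz": 0, "hand": 0},
    {"x": -14, "y": 0, "z": -74, "wx": 0, "wy": 0, "wz": 0, "hand": 0},
    {"x": -13, "y": 0, "z": -98, "wx": 0, "wy": 0, "wz": 0, "hand": 0},
    {"x": -13, "y": 0, "z": -98, "wx": 0, "wy": 0, "wz": 0, "hand": 0},
  ],
)

```text
clock: 30.7
tcp_pos: [0.5324, 0.1271, 0.3126]
tcp_rot: [2.852, 1.57, -1.791]
contact_force: [-2.4, -1.8, 7.0]
gripper_width: 0.115
```

```bash
cat >> h.py <<'E'
def cc():
    s=state();p=s["tcp_pos"][:2]-CC;R=np.array([[np.cos(CY),np.sin(CY)],[-np.sin(CY),np.cos(CY)]]);return np.append(R@p,s["tcp_pos"][2])*1000
E
python3 - <<'E'
from h import *
st();p=cc();print(p)
q=np.arctan2(p[2]+18.8-85,122-p[1]);print(q,np.hypot(p[2]+18.8-85,122-p[1]))
c=cap("side","d23.png",2.5,(200,100,420,330))
E
```

```text
30.7 [0.5324 0.1271 0.3126] w 0.115 F [-2.4 -1.8  7. ]
[  1.62515513 103.45378288 312.59155694]
1.4956666846572992 247.0885701509247
```

View pics/d23.png

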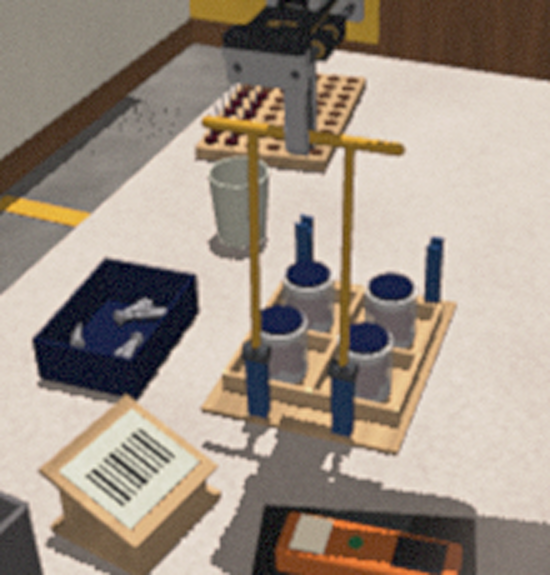

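apply_moves(
  motion=[
    {"x": 3, "y": 0, "z": -24, "wx": 0, "wy": 0, "wz": 0, "hand": 0},
    {"x": 8, "y": 0, "z": -48, "wx": 0, "wy": 0, "wz": 0, "hand": 0},
    {"x": 16, "y": 0, "z": -71, "wx": 0, "wy": 0, "wz": 0, "hand": 0},
    {"x": 26, "y": 0, "z": -93, "wx": 0, "wy": 0, "wz": 0, "hand": 0},
    {"x": 38, "y": 0, "z": -114, "wx": 0, "wy": 0, "wz": 0, "hand": 0},
  ],
)

```text
clock: 31.38
tcp_pos: [0.5391, 0.015, 0.273]
tcp_rot: [1.262, 1.566, 2.905]
contact_force: [-4.7, 3.0, 0.6]
gripper_width: 0.119
```

apply_moves(
  motion=[
    {"x": 14, "y": 0, "z": -20, "wx": 0, "wy": 0, "wz": 0, "hand": 0},
    {"x": 30, "y": 0, "z": -38, "wx": 0, "wy": 0, "wz": 0, "hand": 0},
    {"x": 48, "y": 0, "z": -55, "wx": 0, "wy": 0, "wz": 0, "hand": 0},
    {"x": 67, "y": 0, "z": -70, "wx": 0, "wy": 0, "wz": 0, "hand": 0},
    {"x": 88, "y": 0, "z": -82, "wx": 0, "wy": 0, "wz": 0, "hand": 0},
  ],
)

```text
clock: 32.0
tcp_pos: [0.5445, -0.0676, 0.1838]
tcp_rot: [1.551, 1.564, -3.091]
contact_force: [-4.1, -1.6, 2.5]
gripper_width: 0.122
```

Run:
```python
from h import *
st();p=cc();print(p)
q=np.arctan2(p[2]+18.8-85,122-p[1]);print(q,np.hypot(p[2]+18.8-85,122-p[1]))
cap("side","d24.png",2.5,(200,100,420,330));cap("wrist","w24.png")
```

```text
32.0 [ 0.5445 -0.0676  0.1838] w 0.122 F [-4.1 -1.6  2.5]
[ 7.57513124e-02 -9.16509263e+01  1.83844658e+02]
0.5033341259806041 243.89953660514934
```

View pics/d24.png

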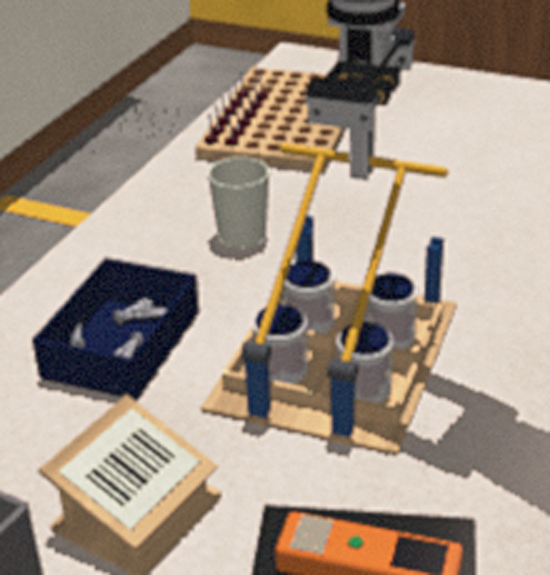

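View pics/w24.png

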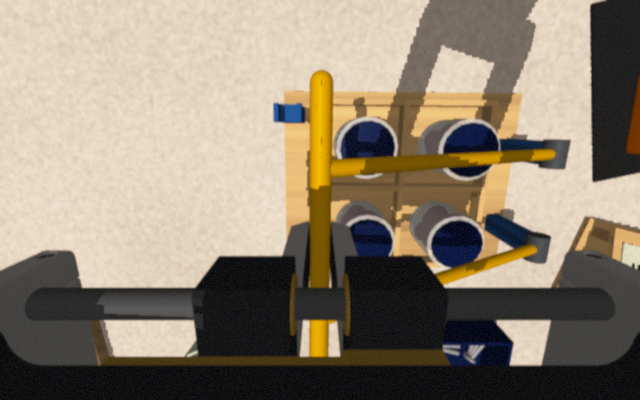

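apply_moves(
  motion=[
    {"x": 22, "y": 0, "z": -11, "wx": 0, "wy": 0, "wz": 0, "hand": 0},
    {"x": 45, "y": 0, "z": -19, "wx": 0, "wy": 0, "wz": 0, "hand": 0},
    {"x": 68, "y": 0, "z": -25, "wx": 0, "wy": 0, "wz": 0, "hand": 0},
    {"x": 93, "y": 0, "z": -29, "wx": 0, "wy": 0, "wz": 0, "hand": 0},
    {"x": 108, "y": 0, "z": -30, "wx": 0, "wy": 0, "wz": 0, "hand": 0},
  ],
)

```text
clock: 32.72
tcp_pos: [0.5463, -0.098, 0.0751]
tcp_rot: [1.732, 1.563, -2.91]
contact_force: [-4.5, -3.7, 1.6]
gripper_width: 0.12
```

apply_moves(
  motion=[
    {"x": 4, "y": 0, "z": 0, "wx": 0, "wy": 0, "wz": 0, "hand": 0},
    {"x": 8, "y": 0, "z": 0, "wx": 0, "wy": 0, "wz": 0, "hand": 0},
    {"x": 10, "y": 0, "z": 0, "wx": 0, "wy": 0, "wz": 0, "hand": 0},
    {"x": 10, "y": 0, "z": 0, "wx": 0, "wy": 0, "wz": 0, "hand": 0},
  ],
)

```text
clock: 33.22
tcp_pos: [0.5463, -0.0983, 0.0659]
tcp_rot: [1.863, 1.563, -2.778]
contact_force: [-5.7, -5.6, 0.3]
gripper_width: 0.118
```

Run:
```python
from h import *
st();p=cc();print(p)
cap("side","d25.png",2.5,(200,100,420,330));cap("scene","s25.png",2.5,(150,80,470,280))
```

```text
33.23 [ 0.5463 -0.0983  0.0659] w 0.118 F [-5.7 -5.6  0.3]
[  -0.22054435 -122.37630635   65.86271499]
```

View pics/s25.png

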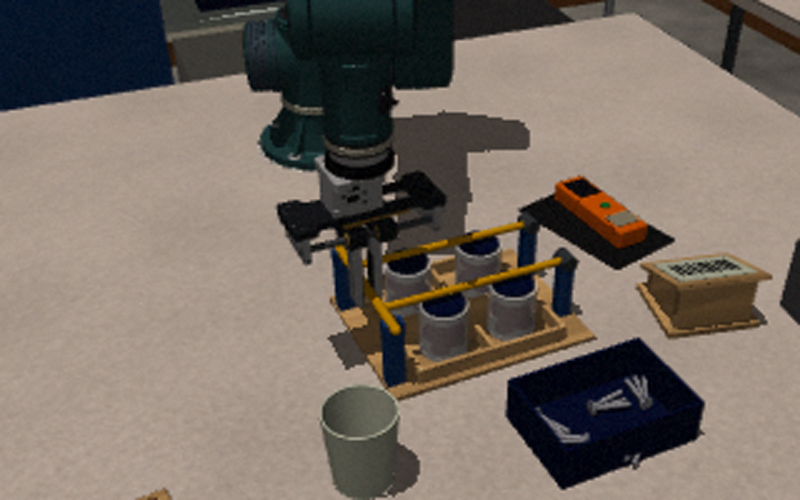

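apply_moves(
  motion=[
    {"x": 2, "y": 0, "z": 0, "wx": 0, "wy": 0, "wz": 0, "hand": 0},
    {"x": 4, "y": 0, "z": 0, "wx": 0, "wy": 0, "wz": 0, "hand": 0},
    {"x": 4, "y": 0, "z": 0, "wx": 0, "wy": 0, "wz": 0, "hand": 0},
  ],
)

```text
clock: 33.7
tcp_pos: [0.5464, -0.0983, 0.0623]
tcp_rot: [1.881, 1.563, -2.761]
contact_force: [-5.3, -5.9, 1.1]
gripper_width: 0.12
```

apply_moves(
  motion=[
    {"x": 2, "y": 0, "z": 0, "wx": 0, "wy": 0, "wz": 0, "hand": 0},
    {"x": 4, "y": 0, "z": 0, "wx": 0, "wy": 0, "wz": 0, "hand": 0},
    {"x": 4, "y": 0, "z": 0, "wx": 0, "wy": 0, "wz": 0, "hand": 0},
  ],
)

```text
clock: 34.08
tcp_pos: [0.5466, -0.0983, 0.0619]
tcp_rot: [2.034, 1.564, -2.607]
contact_force: [-12.4, -4.6, 14.8]
gripper_width: 0.121
```

Run:
```python
from h import *
st()
cap("side","d26.png",4,(290,160,420,290));cap("scene","s26.png",4,(270,150,400,250))
```

```text
34.08 [ 0.5466 -0.0983  0.0619] w 0.121 F [-12.4  -4.6  14.8]
```

View pics/s26.png

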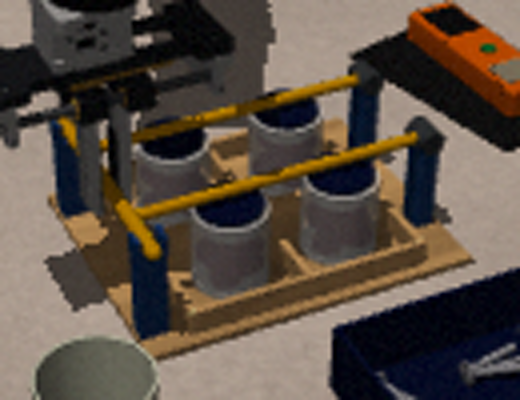

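View pics/d26.png

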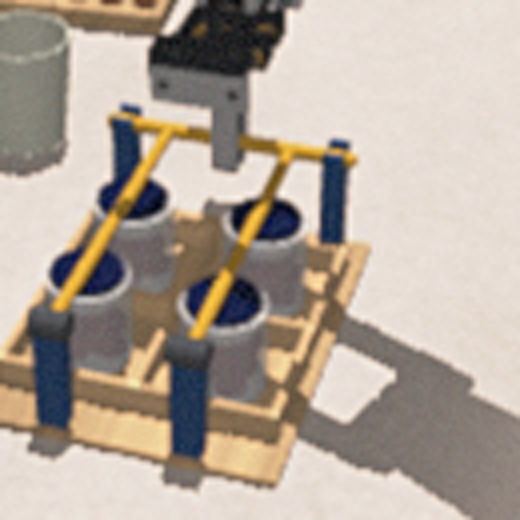

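apply_moves(
  motion=[
    {"x": 2, "y": 0, "z": 0, "wx": 0, "wy": 0, "wz": 0, "hand": 0},
    {"x": 2, "y": 0, "z": 0, "wx": 0, "wy": 0, "wz": 0, "hand": 0},
    {"x": 2, "y": 0, "z": 0, "wx": 0, "wy": 0, "wz": 0, "hand": 25},
    {"x": 2, "y": 0, "z": 0, "wx": 0, "wy": 0, "wz": 0, "hand": 40},
    {"x": 2, "y": 0, "z": 0, "wx": 0, "wy": 0, "wz": 0, "hand": 40},
  ],
)

```text
clock: 34.8
tcp_pos: [0.5489, -0.0964, 0.0566]
tcp_rot: [1.092, 1.569, 2.735]
contact_force: [0.2, -0.2, 0.1]
gripper_width: 0.385
```

apply_moves(
  motion=[
    {"x": 0, "y": 0, "z": 0, "wx": 0, "wy": 0, "wz": 0, "hand": 40},
    {"x": -30, "y": 0, "z": 0, "wx": 0, "wy": 0, "wz": 0, "hand": 40},
    {"x": -60, "y": 0, "z": 0, "wx": 0, "wy": 0, "wz": 0, "hand": 40},
    {"x": -60, "y": 0, "z": 0, "wx": 0, "wy": 0, "wz": 0, "hand": 0},
    {"x": -60, "y": 0, "z": 0, "wx": 0, "wy": 0, "wz": 0, "hand": 0},
  ],
)

```text
clock: 35.42
tcp_pos: [0.5486, -0.0966, 0.1161]
tcp_rot: [1.234, 1.569, 2.877]
contact_force: [0.0, -0.6, -0.7]
gripper_width: 0.225
```

Run:
```python
from h import *
st();print(cc())
c=cap("wrist","w27.png");S=cap("scene","s27.png",4,(270,150,400,250));D=cap("side")
for n,k in (("S",S),("D",D)):
  print(n,[proj(k,[*cw(x,-.122),.085]).round(1) for x in (-.09,.09)])
```

```text
35.42 [ 0.5486 -0.0966  0.1161] w 0.225 F [ 0.  -0.6 -0.7]
[   2.16851317 -120.89258875  116.07201032]
S [array([285.4, 180.5]), array([308.5, 213.2])]
D [array([376.5, 199.8]), array([317.5, 190.2])]
```

View pics/s27.png

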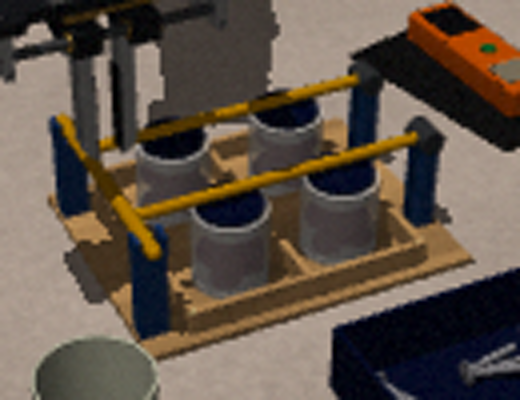

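View pics/w27.png

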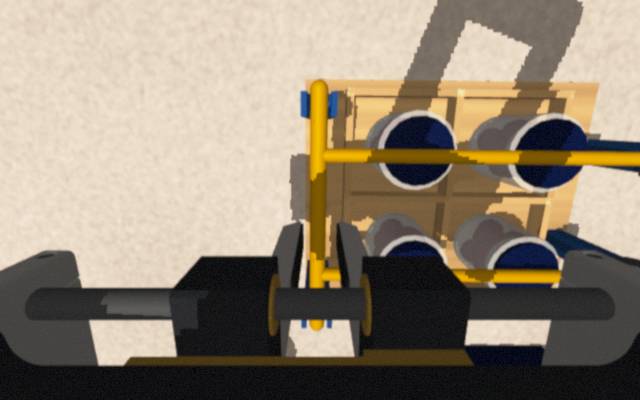

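apply_moves(
  motion=[
    {"x": 0, "y": 0, "z": 0, "wx": 0, "wy": 0, "wz": 0, "hand": 0},
    {"x": 0, "y": 0, "z": 0, "wx": 0, "wy": 0, "wz": 0, "hand": 0},
    {"x": 12, "y": 0, "z": -1, "wx": 0, "wy": 0, "wz": 0, "hand": 0},
    {"x": 22, "y": 0, "z": -1, "wx": 0, "wy": 0, "wz": 0, "hand": 0},
    {"x": 26, "y": 0, "z": -1, "wx": 0, "wy": 0, "wz": 0, "hand": 0},
  ],
)

```text
clock: 36.2
tcp_pos: [0.5483, -0.0977, 0.091]
tcp_rot: [1.287, 1.568, 2.929]
contact_force: [-5.0, 0.9, 10.9]
gripper_width: 0.005
```

apply_moves(
  motion=[
    {"x": 2, "y": 0, "z": 0, "wx": 0, "wy": 0, "wz": 0, "hand": 0},
    {"x": 4, "y": 0, "z": 0, "wx": 0, "wy": 0, "wz": 0, "hand": 0},
    {"x": 4, "y": 0, "z": 0, "wx": 0, "wy": 0, "wz": 0, "hand": 0},
  ],
)

```text
clock: 36.58
tcp_pos: [0.5485, -0.0977, 0.0909]
tcp_rot: [1.873, 1.57, -2.768]
contact_force: [-7.8, 1.1, 14.5]
gripper_width: 0.005
```

Run:
```python
from h import *
st();print(delta([.40,.22,.30],down(.15+np.pi/2)))
for n in("scene","side"):
  c=cap(n);print(n,-c["R"].T@c["t"])
```

```text
36.58 [ 0.5485 -0.0977  0.0909] w 0.005 F [-7.8  1.1 14.5]
(array([-209.1,  125.4,  327.5]), array([-0.0781, -0.0002, -0.0007]))
scene [ 1.41643379 -0.3505274   0.74301376]
side [0.18267714 0.93313582 0.77562971]
```

apply_moves(
  motion=[
    {"x": -60, "y": 0, "z": 0, "wx": 0, "wy": 0, "wz": 0, "hand": 0},
    {"x": -120, "y": 0, "z": 0, "wx": -0.08, "wy": 0, "wz": 0, "hand": 50},
    {"x": -180, "y": 0, "z": 0, "wx": -0.08, "wy": 0, "wz": 0, "hand": 100},
    {"x": -212, "y": 20, "z": 50, "wx": -0.08, "wy": 0, "wz": 0, "hand": 100},
    {"x": -212, "y": 40, "z": 105, "wx": -0.08, "wy": 0, "wz": 0, "hand": 100},
  ],
)

```text
clock: 37.3
tcp_pos: [0.5028, 0.0044, 0.3031]
tcp_rot: [-1.797, 1.564, -0.077]
contact_force: [0.1, -0.0, 0.3]
gripper_width: 0.394
```

apply_moves(
  motion=[
    {"x": 0, "y": 20, "z": 55, "wx": 0, "wy": 0, "wz": 0, "hand": 100},
    {"x": 0, "y": 40, "z": 110, "wx": 0, "wy": 0, "wz": 0, "hand": 100},
    {"x": 0, "y": 60, "z": 165, "wx": 0, "wy": 0, "wz": 0, "hand": 100},
    {"x": 0, "y": 85, "z": 222, "wx": 0, "wy": 0, "wz": 0, "hand": 100},
    {"x": 0, "y": 85, "z": 222, "wx": 0, "wy": 0, "wz": 0, "hand": 100},
  ],
)

```text
clock: 37.92
tcp_pos: [0.382, 0.2137, 0.2997]
tcp_rot: [-0.495, 1.57, 1.236]
contact_force: [-0.4, -1.2, -0.0]
gripper_width: 0.925
```

Run:
```python
from h import *
st()
c=cap("wrist","w30.png")
import pickle;pickle.dump(c,open("w30.pkl","wb"))
```

```text
37.92 [0.382  0.2137 0.2997] w 0.925 F [-0.4 -1.2 -0. ]
```

View pics/w30.png

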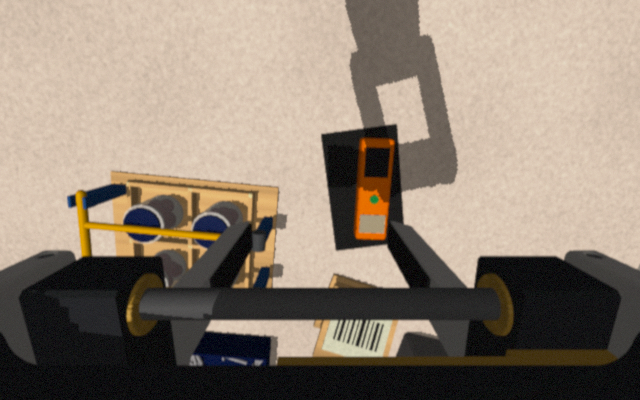

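```bash
cat >> h.py <<'E'
def pts(c,lo,hi,z,amin,box=None):
    h=cv2.cvtColor(c["img"],cv2.COLOR_RGB2HSV);m=cv2.inRange(h,np.array(lo),np.array(hi))
    if box is not None:
        b=np.zeros_like(m);b[box[1]:box[3],box[0]:box[2]]=1;m=m*b
    m=cv2.morphologyEx(m,cv2.MORPH_CLOSE,np.ones((9,9),np.uint8))
    cs,_=cv2.findContours(m,cv2.RETR_EXTERNAL,cv2.CHAIN_APPROX_NONE);k=max(cs,key=cv2.contourArea)
    hu=cv2.convexHull(k)
    return np.array([onz(c,p[0],z)[:2] for p in hu],np.float32),cv2.boundingRect(k)
def rect(P):
    (cx,cy),(w,h),a=cv2.minAreaRect((P*1000).astype(np.float32));
    a=np.radians(a)
    if w<h: w,h,a=h,w,a+np.pi/2
    a=(a+np.pi/2)%np.pi-np.pi/2
    return cx/1000,cy/1000,w,h,a
E
python3 - <<'E'
from h import *
import pickle;c=pickle.load(open("w30.pkl","rb"))
P,b=pts(c,(3,150,90),(18,255,255),.034,100,(330,110,420,260));print("reader",rect(P),b)
P,b=pts(c,(0,0,0),(179,255,45),.004,100,(300,110,420,260));print("mat",rect(P),b)
S=cap("side")
P,b=pts(S,(3,150,70),(18,255,255),.034,100,(290,290,400,350));print("reader side",rect(P),b)
# colours
h=cv2.cvtColor(c["img"],cv2.COLOR_RGB2HSV)
print(h[150:240:10,340].tolist(),h[145:240:10,380].tolist())
E
```

```text
reader (0.399345458984375, 0.29959326171875, 158.90426635742188, 52.346309661865234, np.float64(0.12843472192886773)) (354, 138, 41, 102)
mat (0.421482666015625, 0.3049093017578125, 233.60470581054688, 133.43875122070312, np.float64(0.31173419087035326)) (323, 126, 94, 134)
reader side (0.3978695068359375, 0.31261004638671874, 159.75613403320312, 71.40947723388672, np.float64(0.12343407938289075)) (310, 304, 74, 37)
[[150, 98, 13], [0, 12, 21], [120, 12, 21], [70, 85, 9], [150, 17, 30], [45, 16, 32], [10, 26, 29], [15, 35, 29], [0, 18, 28]] [[13, 255, 121], [120, 35, 22], [108, 64, 20], [135, 39, 13], [13, 255, 117], [14, 253, 126], [14, 255, 231], [13, 139, 196], [20, 67, 168], [14, 255, 230]]
```

Run:
```python
from h import *
import pickle;c=pickle.load(open("w30.pkl","rb"))
Q=[onz(c,p,.004)[:2] for p in [(322,135),(397,125),(404,243),(335,250)]]
print(np.round(Q,4),np.mean(Q,0));
for i in range(4):
  v=Q[(i+1)%4]-Q[i];print(np.linalg.norm(v),np.arctan2(v[1],v[0]))
print(delta([.399,.2985,.10],down(.128+np.pi/2)),delta([.399,.2985,.012],down(.128+np.pi/2)))
```

```text
[[0.3297 0.2088]
 [0.2961 0.3215]
 [0.4864 0.3769]
 [0.518  0.2622]] [0.40753891 0.29235694]
0.1176852260351817 1.860510823739875
0.19820617152426898 0.28287872651142343
0.1189061702290581 -1.3020357451896614
0.1957267814317998 -2.864905473214686
(array([199.3, -28.1,  84.4]), array([ 0.0255, -0.0007,  0.0003])) (array([287.3, -28. ,  84.5]), array([ 0.0255, -0.0007,  0.0003]))
```

apply_moves(
  motion=[
    {"x": 40, "y": -28, "z": 55, "wx": 0.025, "wy": 0, "wz": 0, "hand": 100},
    {"x": 100, "y": -28, "z": 84, "wx": 0.025, "wy": 0, "wz": 0, "hand": 100},
    {"x": 160, "y": -28, "z": 84, "wx": 0.025, "wy": 0, "wz": 0, "hand": 100},
    {"x": 200, "y": -28, "z": 84, "wx": 0.025, "wy": 0, "wz": 0, "hand": 100},
    {"x": 200, "y": -28, "z": 84, "wx": 0.025, "wy": 0, "wz": 0, "hand": 100},
  ],
)

```text
clock: 38.65
tcp_pos: [0.3972, 0.2946, 0.0944]
tcp_rot: [2.019, 1.559, -2.57]
contact_force: [0.5, -1.3, 0.1]
gripper_width: 1.004
```

Run:
```python
from h import *
st()
c=cap("wrist","w31.png")
print(delta([.399,.2985,.012],down(.128+np.pi/2)))
P,b=pts(c,(3,150,90),(18,255,255),.034,100);print("reader",rect(P),b)
```

```text
38.65 [0.3972 0.2946 0.0944] w 1.004 F [ 0.5 -1.3  0.1]
(array([86.1, -0.3,  2.7]), array([-0.0038, -0.002 , -0.0037]))
reader (0.39475390625, 0.30039578247070314, 149.22607421875, 49.80309295654297, np.float64(0.1275270500503416)) (297, 116, 63, 173)
```

View pics/w31.png

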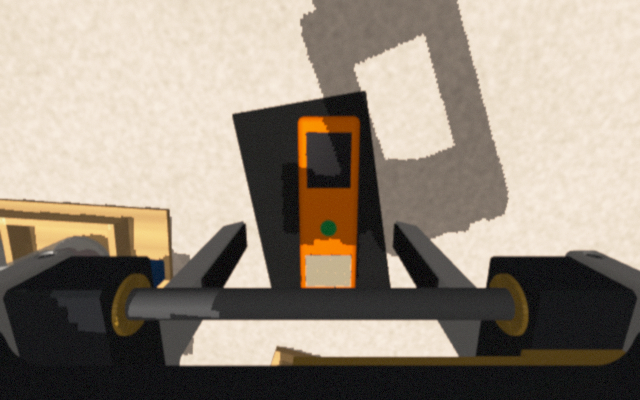

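apply_moves(
  motion=[
    {"x": 50, "y": 0, "z": 4, "wx": -0.004, "wy": -0.002, "wz": -0.004, "hand": 100},
    {"x": 84, "y": 0, "z": 4, "wx": -0.004, "wy": -0.002, "wz": -0.004, "hand": 100},
    {"x": 84, "y": 0, "z": 4, "wx": -0.004, "wy": -0.002, "wz": -0.004, "hand": 60},
    {"x": 84, "y": 0, "z": 4, "wx": -0.004, "wy": -0.002, "wz": -0.004, "hand": 35},
    {"x": 84, "y": 0, "z": 4, "wx": -0.004, "wy": -0.002, "wz": -0.004, "hand": 35},
  ],
)

```text
clock: 39.33
tcp_pos: [0.401, 0.3028, 0.0185]
tcp_rot: [-1.157, 1.561, 0.544]
contact_force: [-0.0, -0.2, -0.2]
gripper_width: 0.715
```

apply_moves(
  motion=[
    {"x": 0, "y": 0, "z": 0, "wx": 0, "wy": 0, "wz": 0, "hand": 30},
    {"x": 0, "y": 0, "z": 0, "wx": 0, "wy": 0, "wz": 0, "hand": 30},
    {"x": 0, "y": 0, "z": 0, "wx": 0, "wy": 0, "wz": 0, "hand": 30},
    {"x": 0, "y": 0, "z": 0, "wx": 0, "wy": 0, "wz": 0, "hand": 30},
    {"x": 0, "y": 0, "z": 0, "wx": 0, "wy": 0, "wz": 0, "hand": 30},
  ],
)

```text
clock: 39.95
tcp_pos: [0.3993, 0.3021, 0.0164]
tcp_rot: [-1.177, 1.565, 0.525]
contact_force: [-1.3, -0.8, 5.4]
gripper_width: 0.529
```

Run:
```python
from h import *
st()
print(Ro.from_euler('xyz',state()["tcp_rot"]).as_matrix().round(3))
c=cap("wrist","w32.png")
P,b=pts(c,(3,150,90),(18,255,255),.034,100);print("reader",rect(P),b)
```

```text
39.95 [0.3993 0.3021 0.0164] w 0.529 F [-1.3 -0.8  5.4]
[[ 0.005 -0.991 -0.13 ]
 [ 0.003 -0.13   0.991]
 [-1.    -0.005  0.002]]
reader (0.3732906494140625, 0.2981001892089844, 106.0661849975586, 49.00749969482422, np.float64(0.12733961344387046)) (274, 105, 93, 183)
```

View pics/w32.png

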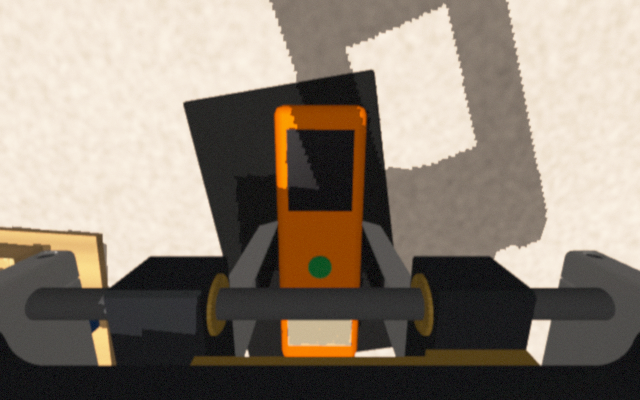

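Run:
```python
from h import *
c=cap("wrist")
a=onz(c,(320,105),.034);b=onz(c,(319,357),.034);print(a,b,np.linalg.norm(a-b),(a+b)/2,state()["tcp_pos"])
```

```text
[0.32074673 0.29149619 0.034     ] [0.47624811 0.31140177 0.034     ] 0.15677025130992797 [0.39849742 0.30144898 0.034     ] [0.39932377 0.30209309 0.01639696]
```

apply_moves(
  motion=[
    {"x": -50, "y": 0, "z": 0, "wx": 0, "wy": 0, "wz": 0, "hand": 30},
    {"x": -100, "y": 0, "z": 0, "wx": 0, "wy": 0, "wz": 0, "hand": 30},
    {"x": -150, "y": 0, "z": 0, "wx": 0, "wy": 0, "wz": 0, "hand": 30},
    {"x": -160, "y": 0, "z": 0, "wx": 0, "wy": 0, "wz": -0.18, "hand": 30},
    {"x": -160, "y": 0, "z": 0, "wx": 0, "wy": 0, "wz": -0.36, "hand": 30},
  ],
)

```text
clock: 40.67
tcp_pos: [0.3992, 0.3019, 0.1769]
tcp_rot: [-1.56, 1.2, 0.14]
contact_force: [0.2, -1.4, -2.6]
gripper_width: 0.529
```

apply_moves(
  motion=[
    {"x": 0, "y": 0, "z": 0, "wx": 0, "wy": 0, "wz": -0.18, "hand": 30},
    {"x": 0, "y": 0, "z": 0, "wx": 0, "wy": 0, "wz": -0.36, "hand": 30},
    {"x": 0, "y": 0, "z": 0, "wx": 0, "wy": 0, "wz": -0.54, "hand": 30},
    {"x": 0, "y": 0, "z": 0, "wx": 0, "wy": 0, "wz": -0.7, "hand": 30},
    {"x": 0, "y": 0, "z": 0, "wx": 0, "wy": 0, "wz": -0.7, "hand": 30},
  ],
)

```text
clock: 41.3
tcp_pos: [0.3954, 0.2978, 0.171]
tcp_rot: [-1.577, 0.522, 0.132]
contact_force: [1.1, 0.2, -1.6]
gripper_width: 0.53
```

Run:
```python
from h import *
st()
cap("scene","s33.png",4,(320,80,480,230));cap("wrist","w33.png")
```

```text
41.3 [0.3954 0.2978 0.171 ] w 0.53 F [ 1.1  0.2 -1.6]
```

View pics/s33.png

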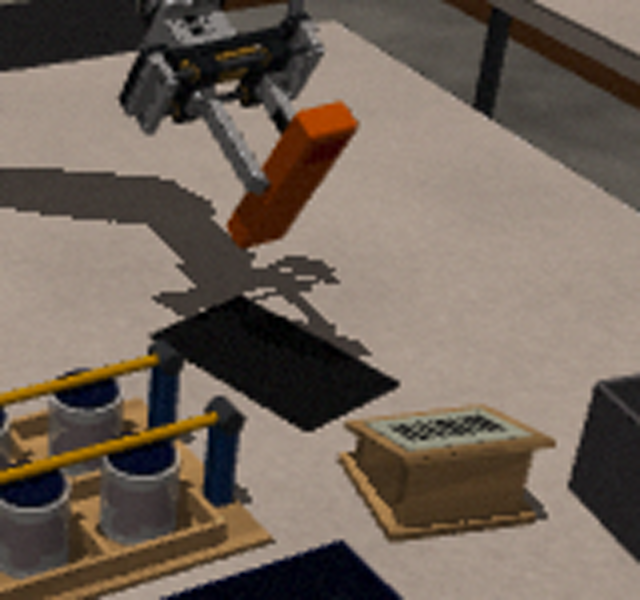

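View pics/w33.png

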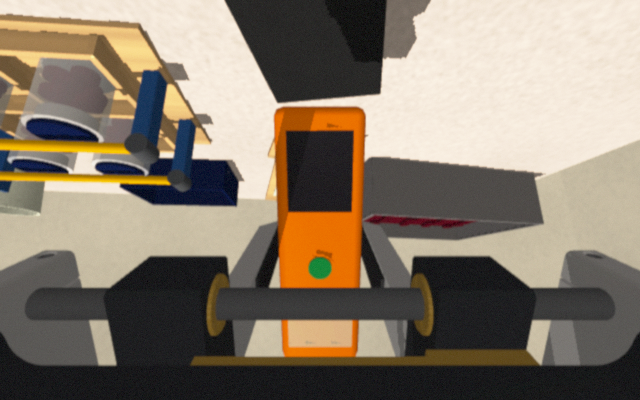

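Run:
```python
from h import *
c=cap("scene")
im=c["img"][100:146,372:414].astype(float)
im=np.clip(im*2.5,0,255).astype(np.uint8)
cv2.imwrite("pics/s34.png",cv2.resize(im[:,:,::-1],None,fx=12,fy=12,interpolation=cv2.INTER_NEAREST))
```

```text
(no output)
```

View pics/s34.png

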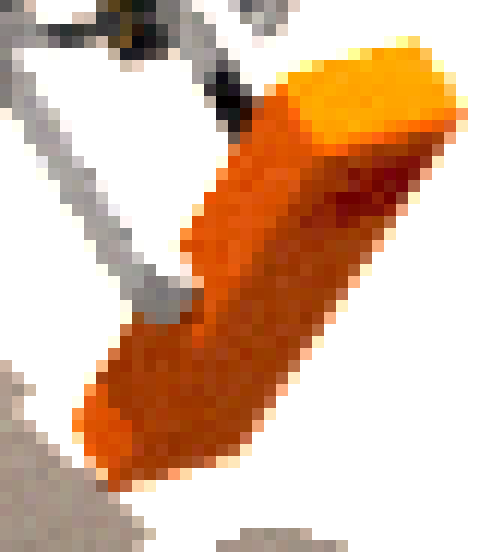

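Run:
```python
from h import *
import pickle
c=cap("side","d35.png",8,(210,255,295,330));pickle.dump(c,open("side.pkl","wb"))
c=cap("scene","s35.png",10,(400,175,462,220));pickle.dump(c,open("scene.pkl","wb"))
```

```text
(no output)
```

View pics/d35.png

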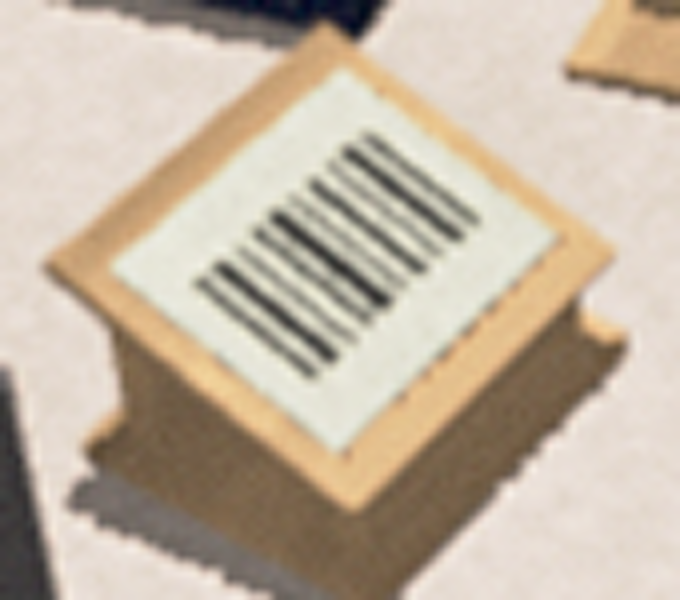

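View pics/s35.png

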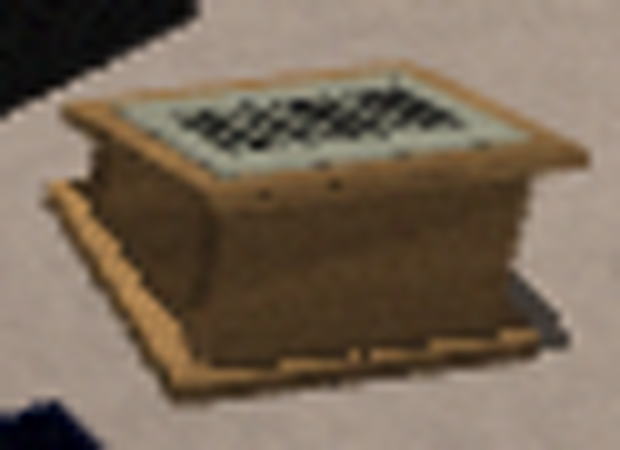

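Run:
```python
from h import *
import pickle
D=pickle.load(open("side.pkl","rb"));S=pickle.load(open("scene.pkl","rb"))
d=lambda p:(p[0]/8+210-.44,p[1]/8+255-.44)
s=lambda p:(p[0]/10+400-.45,p[1]/10+175-.45)
V={}
for n,a,b in [("A",(340,68),(215,180)),("B",(563,238),(115,103)),("C",(345,460),(400,75)),("D",(108,265),(535,140))]:
    X,e=tri([(D,d(a)),(S,s(b))]);V[n]=X;print(n,X.round(4),np.round(e,4))
c=sum(V.values())/4;print(c)
for p in ["AB","BC","CD","DA"]: print(p,np.linalg.norm(V[p[1]]-V[p[0]]),np.arctan2(*(V[p[1]]-V[p[0]])[[1,0]]))
n=np.cross(V["B"]-V["D"],V["C"]-V["A"]);n/=np.linalg.norm(n);n*=np.sign(n[2]);print(n,np.arccos(n[2]),np.arctan2(n[1],n[0]))
```

```text
A [0.6579 0.2591 0.0762] [0.0005 0.0005]
B [0.5775 0.2767 0.0494] [0.0013 0.0013]
C [0.595  0.3735 0.0467] [0.001 0.001]
D [0.6763 0.3584 0.0776] [0.0008 0.0008]
[0.62668277 0.31692498 0.06247679]
AB 0.08650345962549104 2.926802302327056
BC 0.0984607352754541 1.3922129100592997
CD 0.08827548855203027 -0.18347108448127283
DA 0.10100609258993551 -1.7543544835404856
[-0.32364495  0.06590071  0.94388084] 0.3366067440178727 2.940718390836283
```

```bash
cat >> h.py <<'E'
LC=np.array([.6267,.3169,.0622]);LY=-.188
def labR():
    s,c=np.sin(.35),np.cos(.35)
    n=np.array([-s*np.cos(LY),-s*np.sin(LY),c]);u=np.array([c*np.cos(LY),c*np.sin(LY),s])
    return np.stack([-n,-u,np.cross(n,u)],1),n
def scan(h,wo=(.0124,-.0541,0)):
    R,n=labR();return LC+h*n-R@np.array(wo),R
E
python3 - <<'E'
from h import *
st()
p,R=scan(.12);print(p,delta(p,R)); p,R=scan(.08);print(p,delta(p,R))
E
```

```text
41.55 [0.3999 0.3004 0.1806] w 0.532 F [ 0.   0.6 -3.2]
[0.53217566 0.33488294 0.16802218] (array([124.6, -55.2,  16.8]), array([0.2462, 0.2145, 0.7036]))
[0.5456499  0.33231951 0.13044727] (array([154.3, -28.8,  12.3]), array([0.2462, 0.2145, 0.7036]))
```

apply_moves(
  motion=[
    {"x": 0, "y": 0, "z": 0, "wx": 0.05, "wy": 0.043, "wz": 0.141, "hand": 30},
    {"x": 0, "y": 0, "z": 0, "wx": 0.098, "wy": 0.086, "wz": 0.281, "hand": 30},
    {"x": 0, "y": 0, "z": 0, "wx": 0.148, "wy": 0.129, "wz": 0.422, "hand": 30},
    {"x": 0, "y": 0, "z": 0, "wx": 0.197, "wy": 0.172, "wz": 0.563, "hand": 30},
    {"x": 0, "y": 0, "z": 0, "wx": 0.246, "wy": 0.214, "wz": 0.704, "hand": 30},
  ],
)

```text
clock: 42.18
tcp_pos: [0.4003, 0.3001, 0.1807]
tcp_rot: [-1.571, 1.225, -0.188]
contact_force: [1.2, 0.3, -2.4]
gripper_width: 0.528
```

Run:
```python
from h import *
st()
p,R=scan(.12);print(p,delta(p,R)); p,R=scan(.08);print(p,delta(p,R))
```

```text
42.17 [0.4003 0.3001 0.1807] w 0.528 F [ 1.2  0.3 -2.4]
[0.53217566 0.33488294 0.16802218] (array([  53.6, -111.4,   58.9]), array([-0.0005, -0.0001, -0.0042]))
[0.5456499  0.33231951 0.13044727] (array([  93.6, -111.6,   58.9]), array([-0.0005, -0.0001, -0.0042]))
```

apply_moves(
  motion=[
    {"x": 10, "y": -25, "z": 13, "wx": 0, "wy": 0, "wz": -0.004, "hand": 30},
    {"x": 20, "y": -50, "z": 27, "wx": 0, "wy": 0, "wz": -0.004, "hand": 30},
    {"x": 35, "y": -75, "z": 40, "wx": 0, "wy": 0, "wz": -0.004, "hand": 30},
    {"x": 45, "y": -100, "z": 53, "wx": 0, "wy": 0, "wz": -0.004, "hand": 30},
    {"x": 54, "y": -111, "z": 59, "wx": 0, "wy": 0, "wz": -0.004, "hand": 30},
  ],
)

```text
clock: 42.8
tcp_pos: [0.533, 0.3346, 0.166]
tcp_rot: [-1.573, 1.217, -0.191]
contact_force: [0.1, 0.5, -2.5]
gripper_width: 0.53
```

Run:
```python
from h import *
st()
p,R=scan(.08);print(p,delta(p,R))
cap("side","d36.png",4,(210,200,350,330));cap("wrist","w36.png")
```

```text
42.8 [0.533  0.3346 0.166 ] w 0.53 F [ 0.1  0.5 -2.5]
[0.5456499  0.33231951 0.13044727] (array([37.8,  0.2,  0.1]), array([ 0.0002, -0.0009,  0.0034]))
```

View pics/d36.png

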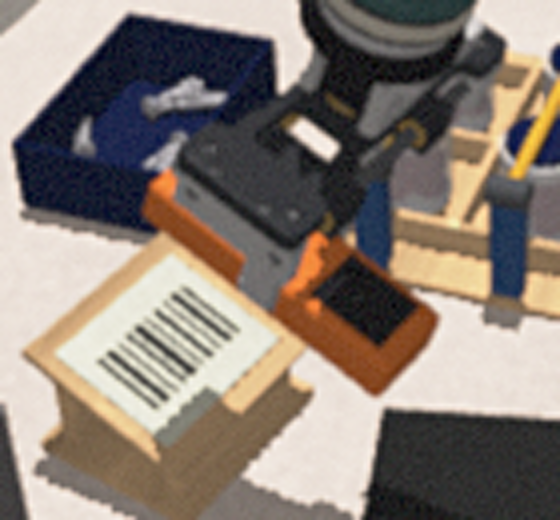

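View pics/w36.png

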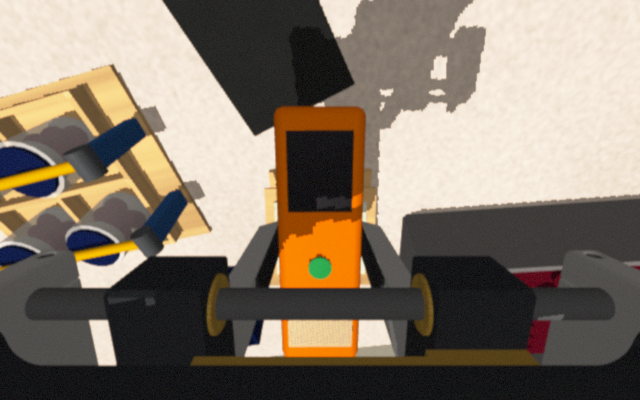

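apply_moves(
  motion=[
    {"x": 20, "y": 0, "z": 0, "wx": 0, "wy": 0, "wz": 0.002, "hand": 30},
    {"x": 38, "y": 0, "z": 0, "wx": 0, "wy": 0, "wz": 0.002, "hand": 30},
    {"x": 38, "y": 0, "z": 0, "wx": 0, "wy": 0, "wz": 0.002, "hand": 30},
    {"x": 38, "y": 0, "z": 0, "wx": 0, "wy": 0, "wz": 0.002, "hand": 30},
  ],
)

```text
clock: 43.4
tcp_pos: [0.5425, 0.3325, 0.1289]
tcp_rot: [-1.576, 1.222, -0.191]
contact_force: [0.5, -1.1, -2.3]
gripper_width: 0.527
```

Run:
```python
from h import *
st()
p,R=scan(.08);print(p,delta(p,R))
cap("side","d37.png",4,(210,200,350,330));cap("scene","s37.png",4,(340,130,480,230));c=cap("wrist","w37.png")
W=LC+.08*labR()[1];D=cap("side")
# predicted reader top corners
s=state();T=Ro.from_euler('xyz',s["tcp_rot"]).as_matrix()
for a in (-79,81):
  for b in (-25,25):
    X=s["tcp_pos"]+T@np.array([.0124-.030,a/1000,b/1000]); print(a,b,proj(D,X).round(1),((proj(D,X)-[210,200])*4).round(0),proj(c,X).round(0))
```

```text
43.4 [0.5425 0.3325 0.1289] w 0.527 F [ 0.5 -1.1 -2.3]
[0.5456499  0.33231951 0.13044727] (array([-0.3, -3.5,  0.4]), array([ 0.0021, -0.001 , -0.0011]))
-79 -25 [260.1 245.2] [200. 181.] [282. 359.]
-79 25 [244.7 257.9] [139. 232.] [359. 359.]
81 -25 [317.9 289.7] [432. 359.] [273. 101.]
81 25 [304.1 304.7] [376. 419.] [369. 101.]
```

View pics/d37.png

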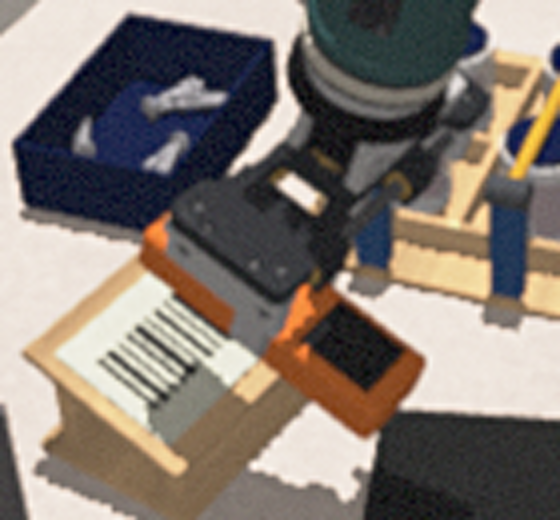

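View pics/s37.png

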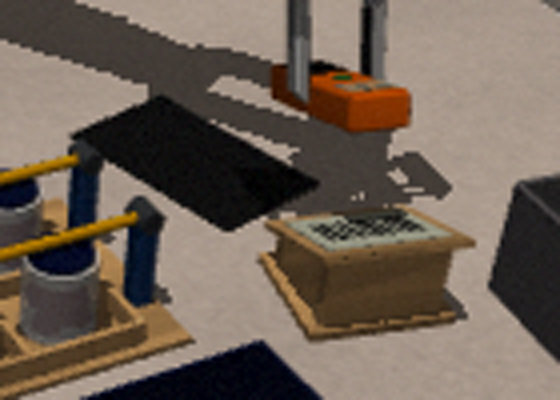

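apply_moves(
  motion=[
    {"x": 0, "y": -3, "z": 0, "wx": 0.002, "wy": 0, "wz": -0.001, "hand": 30},
    {"x": 0, "y": -3, "z": 0, "wx": 0.002, "wy": 0, "wz": -0.001, "hand": 30},
    {"x": 0, "y": -3, "z": 0, "wx": 0.002, "wy": 0, "wz": -0.001, "hand": 30},
    {"x": 0, "y": -3, "z": 0, "wx": 0.002, "wy": 0, "wz": -0.001, "hand": 30},
    {"x": 0, "y": -3, "z": 0, "wx": 0.002, "wy": 0, "wz": -0.001, "hand": 30},
  ],
)

```text
clock: 44.22
tcp_pos: [0.5455, 0.332, 0.13]
tcp_rot: [-1.573, 1.221, -0.191]
contact_force: [-0.4, 0.3, -2.6]
gripper_width: 0.53
```

Run:
```python
from h import *
st()
p,R=scan(.08);print(delta(p,R))
```

```text
44.23 [0.5455 0.332  0.13  ] w 0.53 F [-0.4  0.3 -2.6]
(array([-0.3, -0.2,  0.3]), array([-0.0002, -0.0009, -0.    ]))
```

Within 0.5 mm of the aim. Hold 1.9 s.

apply_moves(
  motion=[
    {"x": 0, "y": 0, "z": 0, "wx": 0, "wy": 0, "wz": 0, "hand": 30},
    {"x": 0, "y": 0, "z": 0, "wx": 0, "wy": 0, "wz": 0, "hand": 30},
    {"x": 0, "y": 0, "z": 0, "wx": 0, "wy": 0, "wz": 0, "hand": 30},
    {"x": 0, "y": 0, "z": 0, "wx": 0, "wy": 0, "wz": 0, "hand": 30},
    {"x": 0, "y": 0, "z": 0, "wx": 0, "wy": 0, "wz": 0, "hand": 30},
  ],
)

```text
clock: 44.85
tcp_pos: [0.5455, 0.332, 0.1301]
tcp_rot: [-1.573, 1.221, -0.191]
contact_force: [0.3, -0.7, -1.6]
gripper_width: 0.531
```

apply_moves(
  motion=[
    {"x": 0, "y": 0, "z": 0, "wx": 0, "wy": 0, "wz": 0, "hand": 30},
    {"x": 0, "y": 0, "z": 0, "wx": 0, "wy": 0, "wz": 0, "hand": 30},
    {"x": 0, "y": 0, "z": 0, "wx": 0, "wy": 0, "wz": 0, "hand": 30},
    {"x": 0, "y": 0, "z": 0, "wx": 0, "wy": 0, "wz": 0, "hand": 30},
    {"x": 0, "y": 0, "z": 0, "wx": 0, "wy": 0, "wz": 0, "hand": 30},
  ],
)

```text
clock: 45.48
tcp_pos: [0.5455, 0.332, 0.1301]
tcp_rot: [-1.573, 1.221, -0.191]
contact_force: [-0.4, 0.4, -2.8]
gripper_width: 0.528
```

apply_moves(
  motion=[
    {"x": 0, "y": 0, "z": 0, "wx": 0, "wy": 0, "wz": 0, "hand": 30},
    {"x": 0, "y": 0, "z": 0, "wx": 0, "wy": 0, "wz": 0, "hand": 30},
    {"x": 0, "y": 0, "z": 0, "wx": 0, "wy": 0, "wz": 0, "hand": 30},
    {"x": 0, "y": 0, "z": 0, "wx": 0, "wy": 0, "wz": 0, "hand": 30},
    {"x": 0, "y": 0, "z": 0, "wx": 0, "wy": 0, "wz": 0, "hand": 30},
  ],
)

```text
clock: 46.1
tcp_pos: [0.5455, 0.332, 0.1301]
tcp_rot: [-1.573, 1.221, -0.191]
contact_force: [0.1, 0.4, -2.5]
gripper_width: 0.534
```

Run:
```python
from h import *
st()
p,R=scan(.08);print(delta(p,R))
c=cap("wrist","w38.png")
S=cap("side")
m=[onz(S,q,.004).round(4) for q in []]
# mat corners with reader away
cap("side","d38.png",5,(290,290,400,360));cap("scene","s38.png",8,(350,145,425,195))
```

```text
46.1 [0.5455 0.332  0.1301] w 0.534 F [ 0.1  0.4 -2.5]
(array([-0.3, -0.2,  0.3]), array([-0.0002, -0.0009,  0.0001]))
```

View pics/w38.png

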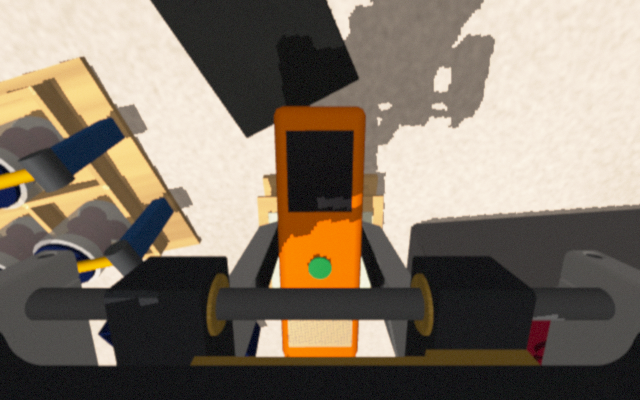

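View pics/d38.png

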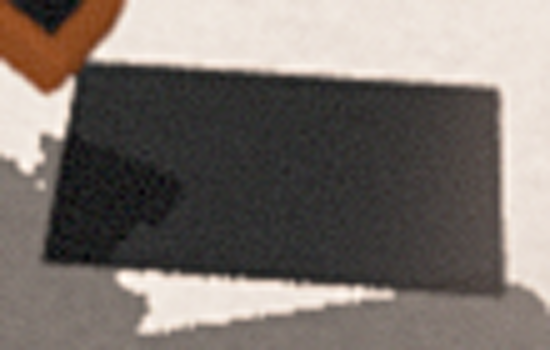

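View pics/s38.png

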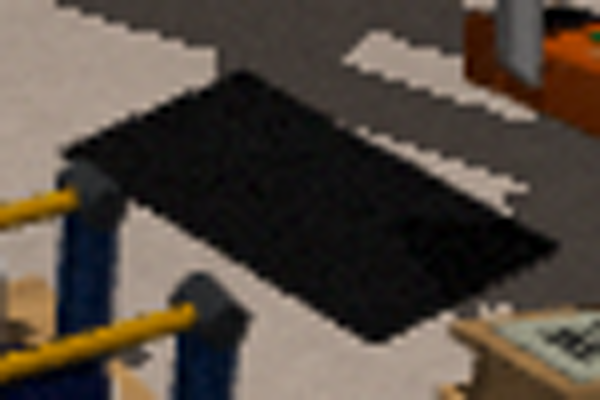

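Run:
```python
from h import *
D=cap("side");S=cap("scene")
q=[onz(D,(a/5+290-.4,b/5+290-.4),.003)[:2] for a,b in [(80,65),(500,88),(503,297),(45,263)]]
r=[onz(S,(a/8+350-.44,b/8+145-.44),.003)[:2] for a,b in [(378,342),(62,152),(240,70),(558,243)]]
for Q in(q,r):
  Q=np.array(Q);print(Q.round(4).tolist(),Q.mean(0));v=Q[0]-Q[1]+Q[3]-Q[2];print(np.arctan2(v[1],v[0]))
pz=.0164+.06
R=down(.283+np.pi/2)
MC=np.array([.406,.293])
print(delta([.46,.31,.2],R));
```

```text
[[0.5166, 0.2663], [0.3273, 0.2068], [0.2946, 0.3215], [0.4827, 0.3777]] [0.40526871 0.2930665 ]
0.29736119244736736
[[0.5176, 0.2666], [0.3278, 0.2091], [0.2909, 0.3221], [0.4799, 0.3798]] [0.40403463 0.29438084]
0.2953184596676196
(array([-93. ,  51.1, -37.7]), array([-0.4665, -0.0833,  0.3433]))
```

apply_moves(
  motion=[
    {"x": -45, "y": 5, "z": 0, "wx": 0, "wy": 0, "wz": 0, "hand": 30},
    {"x": -75, "y": 25, "z": -10, "wx": -0.12, "wy": -0.02, "wz": 0.085, "hand": 30},
    {"x": -93, "y": 51, "z": -37, "wx": -0.235, "wy": -0.04, "wz": 0.17, "hand": 30},
    {"x": -93, "y": 51, "z": -37, "wx": -0.35, "wy": -0.062, "wz": 0.257, "hand": 30},
    {"x": -93, "y": 51, "z": -37, "wx": -0.466, "wy": -0.083, "wz": 0.343, "hand": 30},
  ],
)

```text
clock: 47.02
tcp_pos: [0.4603, 0.3105, 0.2014]
tcp_rot: [-0.696, 1.57, 1.162]
contact_force: [0.6, 0.6, -2.1]
gripper_width: 0.529
```

Run:
```python
from h import *
st()
R=down(.293+np.pi/2)
print(delta([.4059,.2937,.09],R));print(delta([.4059,.2937,.018],R)); 
cap("wrist","w39.png")
```

```text
47.02 [0.4603 0.3105 0.2014] w 0.529 F [ 0.6  0.6 -2.1]
(array([111.4,  57. ,  -0.8]), array([-0.0067,  0.0008,  0.0007]))
(array([183.4,  57. ,  -0.9]), array([-0.0067,  0.0008,  0.0007]))
```

View pics/w39.png

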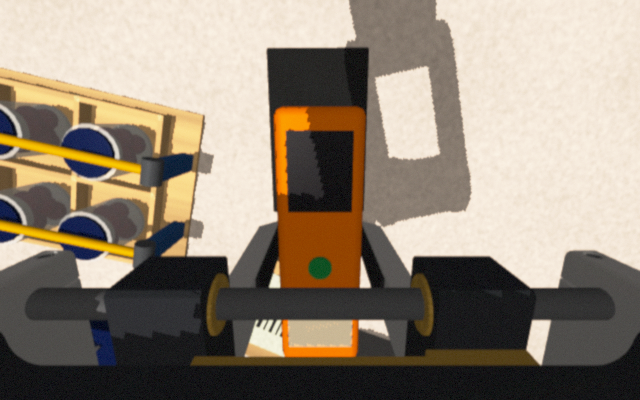

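Aligned with the mat. Lower.

apply_moves(
  motion=[
    {"x": 30, "y": 45, "z": -1, "wx": -0.007, "wy": 0, "wz": 0, "hand": 30},
    {"x": 80, "y": 57, "z": -1, "wx": -0.007, "wy": 0, "wz": 0, "hand": 30},
    {"x": 130, "y": 57, "z": -1, "wx": -0.007, "wy": 0, "wz": 0, "hand": 30},
    {"x": 165, "y": 57, "z": -1, "wx": -0.007, "wy": 0, "wz": 0, "hand": 30},
    {"x": 165, "y": 57, "z": -1, "wx": -0.007, "wy": 0, "wz": 0, "hand": 30},
  ],
)

```text
clock: 47.7
tcp_pos: [0.4032, 0.2923, 0.0318]
tcp_rot: [1.96, 1.564, -2.464]
contact_force: [0.1, -0.3, -1.2]
gripper_width: 0.531
```

Run:
```python
from h import *
st()
R=down(.293+np.pi/2)
print(delta([.4059,.2937,.0175],R)); 
c=cap("wrist","w40.png")
M=[(.405+a*np.cos(.293)-b*np.sin(.293),.2935+a*np.sin(.293)+b*np.cos(.293),.004) for a,b in [(-.1,-.06),(-.1,.06)]]
print([proj(c,m).round() for m in M])
```

```text
47.7 [0.4032 0.2923 0.0318] w 0.531 F [ 0.1 -0.3 -1.2]
(array([14.3, -3.1,  0.6]), array([-0.0043, -0.0025, -0.0062]))
[array([230.,  80.]), array([412.,  80.])]
```

View pics/w40.png

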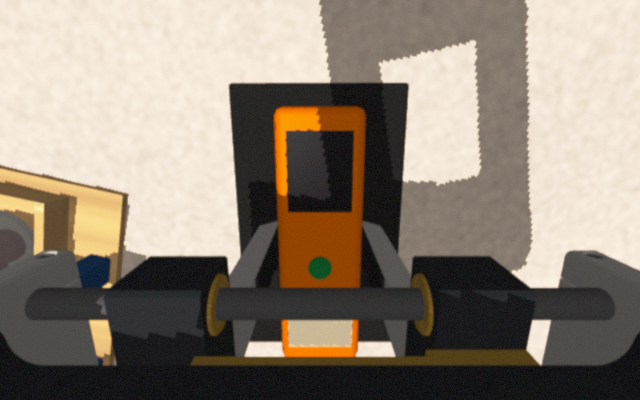

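apply_moves(
  motion=[
    {"x": 8, "y": -2, "z": 0, "wx": -0.004, "wy": -0.003, "wz": -0.006, "hand": 30},
    {"x": 14, "y": -2, "z": 0, "wx": -0.004, "wy": -0.003, "wz": -0.006, "hand": 30},
    {"x": 14, "y": -2, "z": 0, "wx": -0.004, "wy": -0.003, "wz": -0.006, "hand": 30},
    {"x": 14, "y": -2, "z": 0, "wx": -0.004, "wy": -0.003, "wz": -0.006, "hand": 30},
  ],
)

```text
clock: 48.25
tcp_pos: [0.4081, 0.2945, 0.0215]
tcp_rot: [-1.185, 1.563, 0.68]
contact_force: [-0.8, 0.6, -2.6]
gripper_width: 0.531
```

Run:
```python
from h import *
st()
print(delta([.4059,.2937,.0165],down(.293+np.pi/2)));
```

```text
48.25 [0.4081 0.2945 0.0215] w 0.531 F [-0.8  0.6 -2.6]
(array([ 4.9,  2.3, -0.2]), array([0.0003, 0.0029, 0.0072]))
```

apply_moves(
  motion=[
    {"x": 3, "y": 2, "z": 0, "wx": 0, "wy": 0.003, "wz": 0.007, "hand": 30},
    {"x": 5, "y": 2, "z": 0, "wx": 0, "wy": 0.003, "wz": 0.007, "hand": 30},
    {"x": 5, "y": 2, "z": 0, "wx": 0, "wy": 0.003, "wz": 0.007, "hand": 30},
  ],
)

```text
clock: 48.62
tcp_pos: [0.4059, 0.2939, 0.0164]
tcp_rot: [1.84, 1.57, -2.579]
contact_force: [-1.2, -0.8, 2.3]
gripper_width: 0.529
```

Touching the mat (force sign flipped). Release and retreat.

apply_moves(
  motion=[
    {"x": 0, "y": 0, "z": 0, "wx": 0, "wy": 0, "wz": 0, "hand": 60},
    {"x": 0, "y": 0, "z": 0, "wx": 0, "wy": 0, "wz": 0, "hand": 80},
    {"x": 0, "y": 0, "z": 0, "wx": 0, "wy": 0, "wz": 0, "hand": 85},
    {"x": -50, "y": 0, "z": 0, "wx": 0, "wy": 0, "wz": 0, "hand": 85},
    {"x": -110, "y": 0, "z": 0, "wx": 0, "wy": 0, "wz": 0, "hand": 85},
  ],
)

```text
clock: 49.25
tcp_pos: [0.4048, 0.2932, 0.1256]
tcp_rot: [1.814, 1.566, -2.605]
contact_force: [1.8, 0.4, 0.6]
gripper_width: 0.849
```

apply_moves(
  motion=[
    {"x": -60, "y": 0, "z": 0, "wx": 0, "wy": 0, "wz": 0, "hand": 85},
    {"x": -120, "y": 0, "z": 0, "wx": 0, "wy": 0, "wz": 0, "hand": 85},
    {"x": -180, "y": 0, "z": -60, "wx": 0, "wy": 0, "wz": 0, "hand": 85},
    {"x": -190, "y": 0, "z": -90, "wx": 0, "wy": 0, "wz": 0, "hand": 85},
    {"x": -190, "y": 0, "z": -90, "wx": 0, "wy": 0, "wz": 0, "hand": 85},
  ],
)

```text
clock: 49.88
tcp_pos: [0.4337, 0.2061, 0.319]
tcp_rot: [-1.667, 1.565, 0.193]
contact_force: [0.6, 1.6, 0.9]
gripper_width: 0.853
```

Run:
```python
from h import *
st()
c=cap("wrist","w41.png");cap("scene","s41.png",2.5,(150,80,470,280));cap("side","d41.png",2.5,(200,120,420,350))
P,b=pts(c,(3,150,90),(18,255,255),.034,100);print("reader",rect(P),b)
```

```text
49.88 [0.4337 0.2061 0.319 ] w 0.853 F [0.6 1.6 0.9]
reader (0.4069155578613281, 0.2916329650878906, 159.73263549804688, 52.83094024658203, np.float64(0.2912964268748126)) (360, 115, 37, 102)
```

View pics/w41.png

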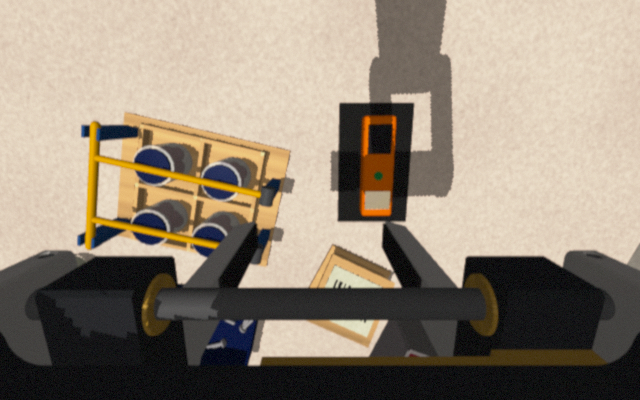

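View pics/s41.png

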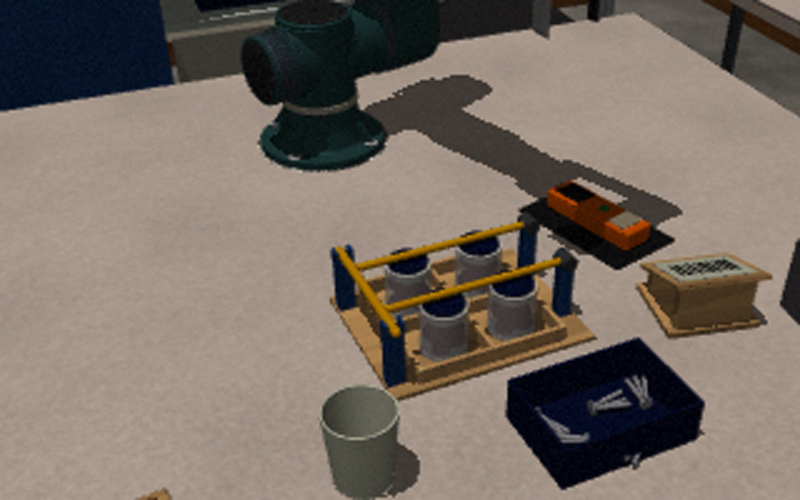

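View pics/d41.png

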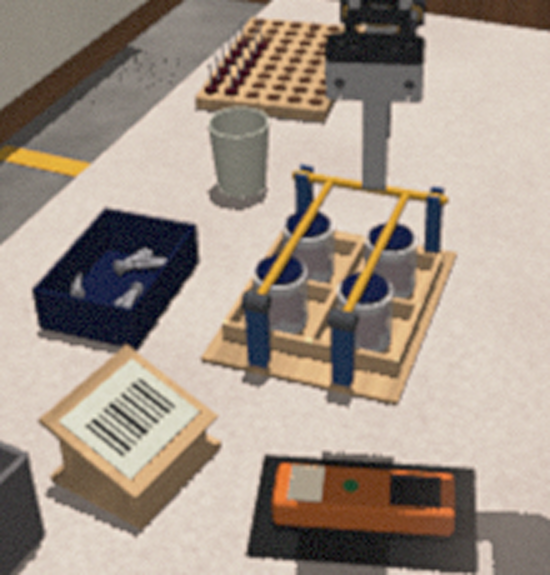

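```bash
python3 -c "
from workcell import finish_job
print(finish_job())"
```

```text
the job is handed in; nothing more can be done
None
```

I finished the job and handed it in at about 50 s of robot time. No verdict was reported, so what follows rests on my own checks.

- **Pots and lids:** all four pots were present and now stand upright, one to a bay. I pressed every lid down with the frame open. Each stopped dead with its top at about 76 mm under 22–27 N, which is the height for fully home.
- **Frame:** I swung the bar down into the catch posts. Pressing on it afterwards, it stopped hard with its top at 91 mm, the closed height.
- **Label reading:** I held the reader's window about 80 mm from the label's centre, square to it, for about 1.9 s. The arm was within 0.5 mm and 0.001 rad of my computed aim. That aim depends on a label position I measured from two cameras, good to about 2 mm.
- **Reader back on its mat:** it lies flat and lined up with the mat, with its centre within about 2 mm of the mat's.
- **Bystanders:** the cup and the bin look unmoved in the last pictures.

**Disagreements:** the camera estimates of the carrier's centre differed by about 5 mm. I used a value between them, and the pots had about 14 mm of room on each side of their bays. I saw no sign that the grip slackened or that anything was knocked aside.

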